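# Load a tray with glass test plates and start the measuring station

## Robot

A 6-joint arm with a two-finger parallel gripper is mounted at the origin on the work surface. World frame = base frame: x ahead of the robot, y to its left, z up, the work surface at z = 0. Lengths are in m, angles in rad, forces in N, time in s.
With the tool pointing down it reaches from about 0.35 to 0.85 m from the base axis. Payload 8.1 kg.
Tool frame: the origin (TCP) lies at the very end of the fingers, on their centre line; the grasp point (between the pads) lies 19 mm behind it; z points along the fingers, y is the line along which they close (so a half turn about z gives the same grasp; the last joint's range is limited). The gripper opens to 93 mm and grips with 3 to 60 N. Pads are 15 mm wide; open, the fingers measure 128 mm over their backs; the gripper's body (75 mm by 188 mm) begins 65 mm behind the grasp point.
Start: joints at [1.071, 0.13, 1.488, -0, 1.523, -0.085], TCP at [0.242, 0.549, 0.219] pointing down, gripper open.
Joint ranges: [-2.96, 2.96], [-0.89, 2.26], [0.02, 2.5], [-1.34, 4.48], [0, 2.73], [-2.66, 2.66]. Speed limits (rad/s): [2.39, 2.39, 2.79, 3.14, 3.14, 3.14].

## Interface

Orientations are given as a rotation vector (axis times angle).
In Python, from plant import robot, imaging gives the robot as it stands.
- The arm moves only by the tool jog_arm, never from a script. Its argument "rows" is a list of rows, each a list of 2 entries, a list of its own where there are three numbers: the shift along the tool's x, y, z each as a share of 0.2 m, from -1 to 1, then the turn, a rotation vector about the tool's x, y, z each as a share of pi/2 rad, from -1 to 1. A call has 1 to 5 rows; each row is the pose to reach, as a shift and turn from the pose commanded when the call began, along the tool's axes at that moment; what a row does not reach only later rows make up. A row lasts 1/10 s, in which the tool goes at most 50 mm and 8.59 degrees, less where a joint would pass 70% of its speed; a pose out of reach is approached as far as the arm can. A call with a number of a shift or a turn outside -1 to 1 is refused whole. A call with a gripper value outside its range is refused whole. "hand" is the closure, from -1 (fully open) to 1 (shut), set as the call begins (left out, the last holds). The fingers move at their own pace and stop on an object; "squeeze" is the grip in N (left out, the last holds). Time passes only in rows, so rows that repeat a pose let the fingers close. It gives the time, the measured TCP pose, the force, the opening and the grip force at its end, in the units of the state.
- robot.read_state(): the state, without advancing time (a new reading comes with each control period).
- imaging.read_camera(name): name is "scene" or "top" or "wrist"; returns a dict with "frame" (384x512x3 uint8, red, green, blue), "vertical_fov" (degrees; the focal length in pixels is half the picture's height over the tangent of half this angle, whatever the lens; pixels are square), "cx", "cy" (the principal point, pixels), "R" (3x3) and "t" (3): a world point X has camera coordinates R X + t. Camera axes: x right, y down, z forward; pixel columns grow to the right and rows downward; lengths in m; the calibration is good to about 2 mm. A picture is of the moment at which its call begins. There is no depth.
- robot.close_job(): hands the job in; it is judged then, once.
The state is a dict: "t": time; "q": joint angles; "dq": joint speeds; "joint_torque": joint torques, N m; "tool_pos": TCP position; "orientation": TCP orientation; "force": force on the tool from outside, world axes, zero at the start; "wrist_torque": the same for the moment, N m; "opening": finger opening in m; "gripper_force": force on a finger pad.
Only numpy, scipy, OpenCV 4.12 (cv2) and the standard library are available. Lean on these libraries where they do the work, as an engineer would, in place of code of your own. Each camera call takes 0.05 s, during which the arm holds its last target. There are 200 camera calls.

## Task

Take every framed glass plate out of the white storage rack by sliding it straight up by its top edge, and stand each one in a slot of its own in the blue tray. Then slide the loaded tray into the measuring station's bay until it is fully home against the stop. Turn the white canister so that its black mark faces the code reader's red window, standing centred on the reader's round mat, and only when all that is in order press the green start button down; never tip a plate or the canister over, and leave the other things on the table where they are.

Things in the scene. Friction and masses are not known exactly. Their poses are not given: they have to be found in the camera images.
- plate_a: one of up to three identical glass plates (may be absent): 8 mm thick (its x), 60 mm wide (y), 90 mm tall (z), 0.1 kg, aluminium rim, yellow top edge. Origin: centre of its lower edge; z up. Starts upright in a rack slot, lower edge 6 mm above the table. Same when turned half round
- plate_b: one of up to three identical glass plates (may be absent): 8 mm thick (its x), 60 mm wide (y), 90 mm tall (z), 0.1 kg, aluminium rim, yellow top edge. Origin: centre of its lower edge; z up. Starts upright in a rack slot, lower edge 6 mm above the table. Same when turned half round
- plate_c: one of up to three identical glass plates (may be absent): 8 mm thick (its x), 60 mm wide (y), 90 mm tall (z), 0.1 kg, aluminium rim, yellow top edge. Origin: centre of its lower edge; z up. Starts upright in a rack slot, lower edge 6 mm above the table. Same when turned half round
- rack: fixed white slotted rack, aluminium sides, 144 mm (its x) x 78 mm (y). Origin: centre of its underside, on the table. Slots across its x at x = -48, 0, +48 mm: 12 mm wide (x), 68 mm long (y), floor at 6 mm, straight to 36 mm, then flaring between ridges 54 mm high. Feet 12 mm high at both ends
- tray: loose blue slotted tray, 0.35 kg, 144 mm (its x) x 78 mm (y). Origin: centre of the slotted part's underside. Slots across its x at x = -48, 0, +48 mm: 12 mm wide (x), 68 mm long (y), floor at 6 mm, straight to 36 mm, then flaring between ridges 54 mm high. Orange handle fin on a tongue at x = -128 mm: 24 mm long (x), 12 mm thick (y), top at 90 mm. The +x end enters the station first
- station: fixed station. Bay on the bare table, mouth to its -x: walls 50 mm high, 86 mm clear width (y), x = -75 mm to the stop at +74; flared mouth from x = -115, 125 mm wide. Origin on the table, mid-bay: tray home = tray origin at x = +2 mm, y = 0, x axes parallel. Bridge and lens over x = 46 to 105 mm, lens 118 mm up, top 320 mm
- start (a joint): green start button on the ledge beside the bay: 0 up, 0.006 m fully down (5 N), springs back; counts as pressed beyond 0.004
- start_top (a point): centre of the top of the green button (28 mm across), pressed straight down
- reader: fixed code reader; origin on the table at the centre of its round dark mat with a yellow rim (84 mm across, flat). Its grey block, 82 mm high and 64 mm wide, stands at x = +125 to +175 mm with a red window looking back to -x at the mat
- read_spot (a point): the point 31 mm from the mat's centre towards the red window, 40 mm up, where the canister's mark belongs
- canister: loose white canister with grey lid, 62 mm across, 70 mm tall, 0.3 kg, heavy foot, upright. Origin at the centre of its underside; its x axis points to the black mark on its side (a black bar on the lid points the same way)
- mark (a point): middle of the black mark on the canister's side, 31 mm from its axis, 40 mm up
- screwdriver: bystander, leave it alone: screwdriver lying on the table
- wrench: bystander, leave it alone: wrench lying on the table
- lens_cap: bystander, leave it alone: black lens cap, 52 mm disc, 14 mm high
- spare_lens: bystander, leave it alone: black spare lens standing, 48 mm across, 80 mm tall
- cleaner: bystander, leave it alone: amber bottle, 52 mm across, 110 mm tall
- clamp: bystander, leave it alone: steel clamp block about 70 x 45 x 55 mm
- gauge_box: bystander, leave it alone: wooden box 90 x 60 x 30 mm
Mind the look-alikes: they are no part of the job. What is shaped like the plate_c but pink or purple is not meant.

How it is judged:
By the outcome, as a careful person would: the job done as asked, in the order asked, and still so for the second after the job is handed in, with the robot touching nothing.
Of plate_a, plate_b, plate_c only 2 to 3 are there at a start; the rules pass over those that are not, and their reading is None.
At some moment in a run one of canister may be knocked a few centimetres aside while the robot is not near it.
It also fails if it takes over 210 s, if anything falls off the work surface, if the arm or the gripper's body presses on something with over 40 N, if the wrist force passes 120 N, or if a joint passes its speed limit or range.

## Working session

There is one attempt and no reset: what is moved stays moved. The work goes in short steps, Python scripts to look and compute and a tool call to move; the robot and the scene stay as the last step left them, time stands still between calls to the robot, and variables do not carry over. Pictures are saved under pics/ and viewed, at most 14 in all, crops included, and the job is handed in when it is done.

Besides the shell and the picture viewer there is one more tool, called as a command line: name --argument value ..., lists and objects as JSON in quotes. jog_arm: Moves the arm, as the interface text tells. Its arguments: {"type":"object","properties":{"rows":{"type":"array"},"hand":{"type":"number"},"squeeze":{"type":"number"}},"required":["rows"]}

```bash
ls; mkdir -p pics; cat > h.py <<'E'
import numpy as np, cv2
from plant import robot, imaging
def cam(n,save=None):
    c=imaging.read_camera(n)
    c['f']=c['frame'].shape[0]/2/np.tan(np.radians(c['vertical_fov'])/2)
    if save: cv2.imwrite('pics/'+save+'.png',c['frame'][:,:,::-1])
    np.save('/tmp/'+n+'.npy',c,allow_pickle=True)
    return c
def load(n): return np.load('/tmp/'+n+'.npy',allow_pickle=True).item()
def ray(c,u,v,z):
    R=np.array(c['R']);t=np.array(c['t']);o=-R.T@t
    d=R.T@np.array([(u-c['cx'])/c['f'],(v-c['cy'])/c['f'],1])
    return o+d*(z-o[2])/d[2]
def proj(c,X):
    p=np.array(c['R'])@np.array(X)+np.array(c['t'])
    return np.array([c['cx']+c['f']*p[0]/p[2],c['cy']+c['f']*p[1]/p[2]])
E
python3 - <<'E'
from h import *
for n in ['top','scene']:
    c=cam(n,n+'0'); print(n,c['cx'],c['cy'],c['f'],-np.array(c['R']).T@np.array(c['t']),np.round(c['R'],3).tolist(),[k for k in c])
print(robot.read_state())
E
```

```text
pics
top 258.30366782066733 193.02444712698914 427.6719183385859 [ 0.41019975 -0.05817058  1.28141584] [[0.019, -1.0, -0.02], [-0.995, -0.017, -0.098], [0.097, 0.022, -0.995]] ['frame', 'vertical_fov', 'cx', 'cy', 'R', 't', 'f']
scene 256.7556184884284 190.30284382133246 355.4873317018471 [ 0.89784953 -0.58199492  0.6818284 ] [[0.824, 0.566, -0.005], [0.372, -0.548, -0.749], [-0.427, 0.616, -0.662]] ['frame', 'vertical_fov', 'cx', 'cy', 'R', 't', 'f']
{'t': 0.1, 'q': array([ 1.07060252e+00,  1.31061629e-01,  1.48915867e+00, -1.59498369e-05,
        1.52301260e+00, -8.53916289e-02]), 'dq': array([-7.93072042e-04, -9.48966099e-04, -2.94916924e-03,  5.40924900e-05,
       -6.62269949e-04, -2.77730210e-03]), 'joint_torque': array([ 1.32325378e-03, -5.61345112e+01, -4.93093729e+01,  7.70126260e-02,
        2.92678090e-02, -6.83876260e-05]), 'tool_pos': array([0.24153946, 0.54867548, 0.21771313]), 'orientation': array([-6.46812805e-01, -3.07381732e+00,  2.47370139e-03]), 'force': array([-0.00545828, -0.35571866, -1.12990787]), 'wrist_torque': array([ 0.00958457, -0.00499555, -0.02468151]), 'gripper_force': 0.0, 'opening': 0.09307018480550201}
```

```bash
python3 -c "
import cv2
for n in ['top0','scene0']:
    a=cv2.imread('pics/'+n+'.png'); cv2.imwrite('pics/'+n+'b.png',cv2.resize(a,(800,600),interpolation=cv2.INTER_CUBIC))"
```

```text
(no output)
```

View pics/top0b.png

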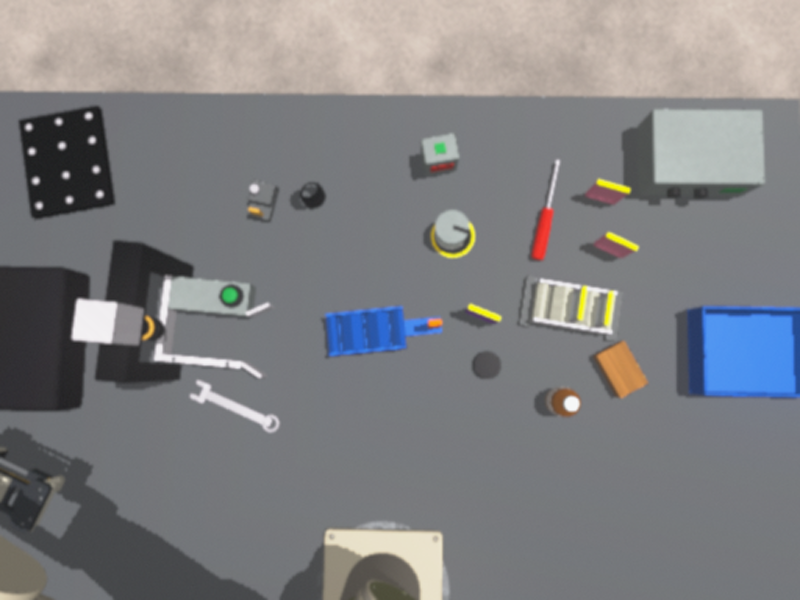

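View pics/scene0b.png

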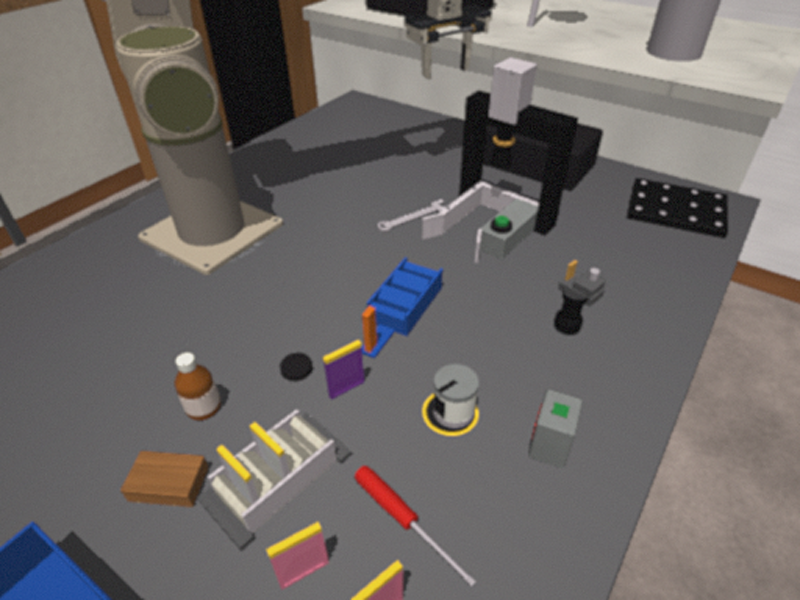

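The top view (800-wide picture) shows two plates in the rack at (582,303) and (609,308). A purple look-alike stands at (485,313) by the tray's handle and pink ones at (612,186) and (620,242). The tray is at (367,330), the station bay at (210,320), the button at (231,295), and the canister on its mat at (454,232).

```bash
cat >> h.py <<'E'
def blobs(c,lo,hi,z,amin=12):
    m=cv2.inRange(cv2.cvtColor(c['frame'],cv2.COLOR_RGB2HSV),np.array(lo),np.array(hi))
    out=[]
    for k in cv2.findContours(m,cv2.RETR_EXTERNAL,cv2.CHAIN_APPROX_NONE)[0]:
        if len(k)<5: continue
        mm=np.zeros_like(m); cv2.drawContours(mm,[k],-1,255,-1); mm&=m
        ys,xs=np.nonzero(mm)
        if len(xs)<amin: continue
        P=np.array([ray(c,x,y,z)[:2] for x,y in zip(xs,ys)])
        w,V=np.linalg.eigh(np.cov(P.T)); v=V[:,1]
        L=P@v; 
        out.append((round(xs.mean(),1),round(ys.mean(),1),len(xs),P.mean(0).round(4),round(np.degrees(np.arctan2(v[1],v[0]))%180,1),round(np.ptp(L),3),round(np.ptp(P@V[:,0]),3)))
    return out
E
python3 - <<'E'
from h import *
for n in ['top','scene']:
    c=load(n)
    for nm,lo,hi,z in [('yellow',(24,120,120),(34,255,255),.096),('green',(50,120,60),(75,255,255),.06),('orange',(5,150,150),(18,255,255),.09),('blue',(105,130,60),(120,255,255),.054)]:
        print(n,nm); [print('  ',*b) for b in blobs(c,lo,hi,z)]
c=load('top')
for nm,u,v,z in [('lid',453,225,.07),('mat',453,233,0),('readertop',440,150,.082),('bar end',467,232,.07)]:
    print(nm,ray(c,u*.64,v*.64,z))
from scipy.spatial.transform import Rotation as R
print(R.from_rotvec(robot.read_state()['orientation']).as_matrix().round(3))
for nm,x0,x1,y0,y1 in [('A',60,180,150,260),('B',200,300,190,240),('C',260,310,75,175),('D',325,405,170,222)]:
    cv2.imwrite('/tmp/%s.png'%nm,c['frame'][y0:y1,x0:x1,::-1])
def cr(x0,y0): return cv2.resize(c['frame'][y0:y0+75,x0:x0+100,::-1],(400,300),interpolation=cv2.INTER_CUBIC)
cv2.imwrite('pics/m1.png',np.vstack([np.hstack([cr(95,165),cr(200,175)]),np.hstack([cr(255,80),cr(320,160)])]))
E
```

```text
top yellow
   309.5 199.7 93 [ 0.51   -0.1743] 69.3 0.061 0.012
   388.9 197.1 68 [ 0.521  -0.3933] 171.2 0.057 0.009
   371.9 193.7 77 [ 0.5296 -0.3467] 171.6 0.06 0.01
   397.8 154.2 91 [ 0.6417 -0.4193] 64.8 0.06 0.012
   290.6 156.5 143 [ 0.6307 -0.1205] 99.9 0.078 0.06
   392.6 118.9 94 [ 0.7424 -0.406 ] 74.7 0.062 0.012
top green
   146.6 188.4 82 [0.5374 0.2919] 138.2 0.028 0.029
   281.2 94.5 32 [ 0.8212 -0.0927] 179.7 0.015 0.015
top orange
   397.3 235.9 529 [ 0.4146 -0.4168] 30.2 0.08 0.05
   278.3 206.5 26 [ 0.49   -0.0881] 101.0 0.021 0.01
top blue
   476.3 224.6 4045 [ 0.451  -0.6504] 94.2 0.212 0.172
   237.5 211.3 1537 [0.4765 0.0278] 95.9 0.21 0.081
scene yellow
   241.7 372.1 171 [ 0.7455 -0.4074] 73.4 0.056 0.008
   187.9 345.0 182 [ 0.6458 -0.4232] 64.8 0.057 0.009
   149.5 295.9 108 [ 0.5228 -0.3951] 171.4 0.06 0.007
   170.8 280.5 100 [ 0.5316 -0.3482] 171.1 0.059 0.007
   285.2 269.1 95 [ 0.7007 -0.2005] 14.4 0.07 0.052
   218.6 224.3 79 [ 0.5147 -0.1806] 70.4 0.054 0.009
scene green
   358.5 261.9 57 [ 0.8093 -0.0728] 51.4 0.021 0.022
   320.8 141.4 49 [0.5319 0.2981] 113.4 0.036 0.025
scene orange
   84.1 307.5 16 [ 0.438  -0.4776] 16.2 0.011 0.006
   117.4 301.3 42 [ 0.4784 -0.4348] 28.4 0.034 0.009
   109.7 294.8 158 [ 0.4552 -0.434 ] 33.4 0.075 0.013
   234.6 208.2 88 [ 0.5088 -0.114 ] 126.3 0.094 0.015
   321.0 90.6 16 [0.3986 0.5561] 177.1 0.043 0.015
scene blue
   26.6 364.9 2163 [ 0.4214 -0.5942] 8.8 0.156 0.073
   257.5 191.8 1488 [ 4.974e-01 -1.000e-04] 105.2 0.249 0.105
lid [ 0.67174913 -0.11944417  0.07      ]
mat [ 0.67106034 -0.12317611  0.        ]
readertop [ 0.80924756 -0.09321348  0.082     ]
bar end [ 0.65906533 -0.14528603  0.07      ]
[[-0.915  0.403 -0.001]
 [ 0.403  0.915 -0.001]
 [ 0.    -0.002 -1.   ]]
```

View pics/m1.png

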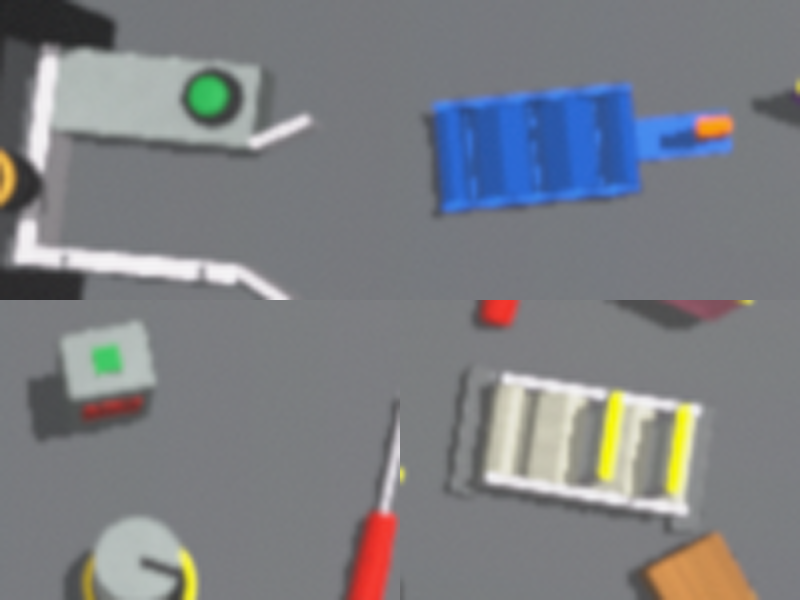

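Only two plates are present, in the middle and -x or +x end slots. Next I'll move over the rack.

```bash
cat >> h.py <<'E'
from scipy.spatial.transform import Rotation as Rot
def plan(wps,pos=None,ori=None):
    """wps: (x,y,z,tool-y angle deg). prints jog numbers for successive calls"""
    s=robot.read_state()
    p=np.array(s['tool_pos']) if pos is None else np.array(pos)
    M=Rot.from_rotvec(s['orientation'] if ori is None else ori).as_matrix()
    print('now',p.round(4),'yang',round(np.degrees(np.arctan2(M[1,1],M[0,1])),1),'F',np.round(s['force'],1),'open',round(s['opening'],4),'t',round(s['t'],1))
    for w in wps:
        a=np.radians(w[3]); y=np.array([np.cos(a),np.sin(a),0]); z=np.array([0,0,-1.]); x=np.cross(y,z)
        T=np.stack([x,y,z],1)
        sh=M.T@(np.array(w[:3])-p)/.2; tu=Rot.from_matrix(M.T@T).as_rotvec()/(np.pi/2)
        print('  ',sh.round(4).tolist(),tu.round(4).tolist(),'rows>=',max(np.linalg.norm(sh)*4,np.linalg.norm(tu)*90/8.59).round(1))
        p=np.array(w[:3]);M=T
E
python3 -c "
from h import *
plan([(.30,.38,.26,70),(.35,.2,.26,72),(.42,.02,.26,74),(.47,-.14,.26,78),(.49,-.29,.26,81.3),(.5,-.37,.26,81.3)])"
```

```text
now [0.2415 0.5487 0.2177] yang 66.2 F [-0.  -0.4 -1.1] open 0.0931 t 0.1
   [-0.6074, -0.6544, -0.2104] [-0.001, -0.0001, -0.0418] rows>= 3.7
   [-0.5427, -0.7602, 0.0] [0.0, 0.0, -0.0222] rows>= 3.7
   [-0.611, -0.7478, 0.0] [0.0, 0.0, -0.0222] rows>= 3.9
   [-0.4608, -0.7001, 0.0] [0.0, 0.0, -0.0444] rows>= 3.4
   [-0.2537, -0.7128, 0.0] [0.0, 0.0, -0.0367] rows>= 3.0
   [-0.1099, -0.3878, 0.0] [0.0, 0.0, 0.0] rows>= 1.6
```

jog_arm --rows '[[[-0.6074, -0.6544, -0.2104], [0, 0, -0.0418]], [[-0.6074, -0.6544, -0.2104], [0, 0, -0.0418]], [[-0.6074, -0.6544, -0.2104], [0, 0, -0.0418]], [[-0.6074, -0.6544, -0.2104], [0, 0, -0.0418]], [[-0.6074, -0.6544, -0.2104], [0, 0, -0.0418]]]' --hand 0.2

```text
t: 0.6
tool_pos: [0.3018, 0.3779, 0.2621]
orientation: [0.55, 3.091, 0.002]
force: [-0.3, 1.1, -0.2]
opening: 0.0572
gripper_force: 0.0
```

jog_arm --rows '[[[-0.5427, -0.7602, 0], [0, 0, -0.0222]], [[-0.5427, -0.7602, 0], [0, 0, -0.0222]], [[-0.5427, -0.7602, 0], [0, 0, -0.0222]], [[-0.5427, -0.7602, 0], [0, 0, -0.0222]], [[-0.5427, -0.7602, 0], [0, 0, -0.0222]]]'

```text
t: 1.1
tool_pos: [0.3511, 0.1974, 0.2603]
orientation: [0.498, 3.101, -0.002]
force: [0.9, 1.2, -1.5]
opening: 0.0369
gripper_force: 0.0
```

jog_arm --rows '[[[-0.611, -0.7478, 0], [0, 0, -0.0222]], [[-0.611, -0.7478, 0], [0, 0, -0.0222]], [[-0.611, -0.7478, 0], [0, 0, -0.0222]], [[-0.611, -0.7478, 0], [0, 0, -0.0222]], [[-0.611, -0.7478, 0], [0, 0, -0.0222]]]'

```text
t: 1.6
tool_pos: [0.4213, 0.0171, 0.26]
orientation: [-0.445, -3.109, 0.002]
force: [-0.6, 0.6, -0.5]
opening: 0.0374
gripper_force: 0.0
```

jog_arm --rows '[[[-0.4608, -0.7001, 0], [0, 0, -0.0444]], [[-0.4608, -0.7001, 0], [0, 0, -0.0444]], [[-0.4608, -0.7001, 0], [0, 0, -0.0444]], [[-0.4608, -0.7001, 0], [0, 0, -0.0444]], [[-0.4608, -0.7001, 0], [0, 0, -0.0444]]]'

```text
t: 2.1
tool_pos: [0.4706, -0.1401, 0.2597]
orientation: [-0.332, -3.122, -0.001]
force: [-0.1, -0.2, -0.8]
opening: 0.0371
gripper_force: 0.0
```

jog_arm --rows '[[[-0.2537, -0.7128, 0], [0, 0, -0.0367]], [[-0.2537, -0.7128, 0], [0, 0, -0.0367]], [[-0.2537, -0.7128, 0], [0, 0, -0.0367]], [[-0.2537, -0.7128, 0], [0, 0, -0.0367]], [[-0.2537, -0.7128, 0], [0, 0, -0.0367]]]'

```text
t: 2.6
tool_pos: [0.4905, -0.2881, 0.2599]
orientation: [-0.239, -3.131, -0.003]
force: [0.1, 0.0, -0.3]
opening: 0.0372
gripper_force: 0.0
```

jog_arm --rows '[[[-0.1099, -0.3878, 0], [0, 0, 0]], [[-0.1099, -0.3878, 0], [0, 0, 0]], [[-0.1099, -0.3878, 0], [0, 0, 0]], [[-0.1099, -0.3878, 0], [0, 0, 0]], [[-0.1099, -0.3878, 0], [0, 0, 0]]]'

```text
t: 3.1
tool_pos: [0.5009, -0.3672, 0.2612]
orientation: [0.235, 3.132, 0.001]
force: [0.4, 0.6, -0.3]
opening: 0.0371
gripper_force: 0.0
```

```bash
python3 - <<'E'
from h import *
c=cam('wrist','w1'); print(-np.array(c['R']).T@np.array(c['t']))
for b in blobs(c,(24,120,120),(34,255,255),.096,60): print(*b)
E
```

```text
[ 0.43516706 -0.35831242  0.42679539]
404.2 158.7 266 [ 0.5055 -0.1851] 69.2 0.056 0.007
```

View pics/w1.png

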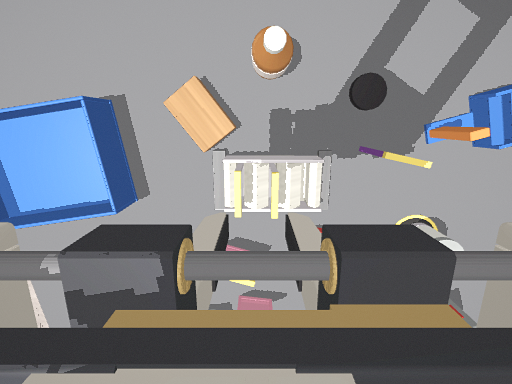

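The wrist view shows the two yellow plate tops at (238,190) and (275,193), with the rack spanning (214–330, 150–212). The purple look-alike is at (395,157).

```bash
python3 - <<'E'
from h import *
c=load('wrist')
for b in blobs(c,(22,70,120),(36,255,255),.096,60): print(*b)
# rack corner check: outer rims
for u,v in [(216,150),(331,150),(219,212),(331,212)]: print(ray(c,u,v,.03))
E
```

```text
245.3 282.1 83 [ 0.6451 -0.4061] 72.6 0.035 0.01
418.4 219.9 157 [ 0.5889 -0.1685] 72.6 0.057 0.017
406.6 159.4 335 [ 0.5068 -0.1821] 68.8 0.062 0.008
[ 0.46516069 -0.42313892  0.03      ]
[ 0.49047365 -0.25639422  0.03      ]
[ 0.55994672 -0.43630324  0.03      ]
[ 0.58601945 -0.26452005  0.03      ]
```

```bash
python3 - <<'E'
from h import *
c=load('wrist')
h=cv2.cvtColor(c['frame'],cv2.COLOR_RGB2HSV); print(h[190,234:243].tolist(),h[190,271:280].tolist())
for b in blobs(c,(20,50,225),(36,140,255),.096,60): print(*b)
E
```

```text
[[30, 51, 255], [30, 62, 255], [30, 60, 255], [30, 61, 255], [30, 61, 255], [30, 58, 255], [30, 85, 255], [24, 23, 210], [130, 4, 190]] [[26, 71, 242], [30, 66, 255], [30, 66, 255], [30, 66, 255], [30, 66, 255], [30, 67, 255], [30, 66, 255], [25, 42, 223], [22, 14, 201]]
244.6 282.1 96 [ 0.6449 -0.407 ] 71.1 0.034 0.009
415.7 219.5 135 [ 0.5878 -0.1719] 75.9 0.054 0.017
274.3 195.2 320 [ 0.5278 -0.3496] 170.5 0.06 0.009
237.2 192.6 297 [ 0.5174 -0.3957] 171.3 0.059 0.008
408.7 159.9 285 [ 0.5078 -0.1796] 69.3 0.059 0.008
```

```bash
python3 -c "
from h import *
plan([(.520,-.395,.26,81),(.520,-.395,.07,81)])"
```

```text
now [ 0.5008 -0.3674  0.2613] yang 81.4 F [ 0.4 -0.3  0.9] open 0.0371 t 3.1
   [-0.1156, -0.1219, 0.0063] [0.0002, 0.0003, 0.0046] rows>= 0.7
   [0.0, 0.0, 0.95] [0.0, 0.0, 0.0] rows>= 3.8
```

jog_arm --rows '[[[-0.1156, -0.1219, 0], [0, 0, 0.0046]], [[-0.1156, -0.1219, 0], [0, 0, 0.0046]], [[-0.1156, -0.1219, 0.2], [0, 0, 0.0046]], [[-0.1156, -0.1219, 0.4], [0, 0, 0.0046]], [[-0.1156, -0.1219, 0.6], [0, 0, 0.0046]]]' --hand 0.2

```text
t: 3.65
tool_pos: [0.5198, -0.3961, 0.1405]
orientation: [0.248, 3.13, -0.001]
force: [-0.9, 0.0, -0.3]
opening: 0.037
gripper_force: 0.0
```

jog_arm --rows '[[[0, 0, 0.1], [0, 0, 0]], [[0, 0, 0.2], [0, 0, 0]], [[0, 0, 0.3], [0, 0, 0]], [[0, 0, 0.36], [0, 0, 0]], [[0, 0, 0.36], [0, 0, 0]]]'

```text
t: 4.15
tool_pos: [0.5184, -0.3954, 0.067]
orientation: [-0.248, -3.129, -0.003]
force: [-0.2, -0.0, -0.1]
opening: 0.0374
gripper_force: 0.0
```

jog_arm --rows '[[[0, 0, 0], [0, 0, 0]], [[0, 0, 0], [0, 0, 0]], [[0, 0, 0], [0, 0, 0]], [[0, 0, 0], [0, 0, 0]], [[0, 0, 0], [0, 0, 0]]]' --hand 1 --squeeze 20

```text
t: 4.65
tool_pos: [0.5197, -0.3971, 0.0695]
orientation: [0.25, 3.131, 0.0]
force: [-0.7, 1.7, 4.5]
opening: 0.0077
gripper_force: 20.0
```

jog_arm --rows '[[[0, 0, 0], [0, 0, 0]], [[0, 0, 0], [0, 0, 0]], [[0, 0, 0], [0, 0, 0]]]'

```text
t: 4.95
tool_pos: [0.5197, -0.3971, 0.0695]
orientation: [0.25, 3.131, -0.0]
force: [-0.3, 2.9, 6.4]
opening: 0.0076
gripper_force: 20.0
```

jog_arm --rows '[[[0, 0, -0.1], [0, 0, 0]], [[0, 0, -0.2], [0, 0, 0]], [[0, 0, -0.35], [0, 0, 0]], [[0, 0, -0.5], [0, 0, 0]], [[0, 0, -0.65], [0, 0, 0]]]'

```text
t: 5.45
tool_pos: [0.5188, -0.3972, 0.1992]
orientation: [-0.25, -3.131, -0.0]
force: [1.1, -0.3, -1.4]
opening: 0.0079
gripper_force: 20.0
```

jog_arm --rows '[[[0, 0, -0.15], [0, 0, 0]], [[0, 0, -0.3], [0, 0, 0]], [[0, 0, -0.4], [0, 0, 0]], [[0, 0, -0.4], [0, 0, 0]]]'

```text
t: 5.85
tool_pos: [0.5203, -0.3985, 0.2827]
orientation: [0.25, 3.127, -0.007]
force: [0.6, -0.1, -1.4]
opening: 0.0078
gripper_force: 20.0
```

```bash
python3 -c "
from h import *
plan([(.50,-.25,.28,88),(.49,-.1,.28,96),(.49,-.02,.28,96)])"
```

```text
now [ 0.5203 -0.3985  0.2827] yang 80.9 F [ 0.6 -0.1 -1.4] open 0.0078 t 5.8
   [0.2184, 0.7172, 0.0098] [-0.0026, 0.0031, -0.0793] rows>= 3.0
   [0.0761, 0.7478, 0.0] [0.0, 0.0, -0.0889] rows>= 3.0
   [-0.0418, 0.3978, 0.0] [0.0, 0.0, 0.0] rows>= 1.6
```

jog_arm --rows '[[[0.05, 0.17, 0], [0, 0, -0.02]], [[0.1, 0.34, 0], [0, 0, -0.04]], [[0.15, 0.5, 0], [0, 0, -0.06]], [[0.2184, 0.68, 0], [0, 0, -0.0793]], [[0.2184, 0.7172, 0], [0, 0, -0.0793]]]'

```text
t: 6.35
tool_pos: [0.4978, -0.2453, 0.2767]
orientation: [-0.05, -3.139, -0.003]
force: [0.8, 1.0, -1.0]
opening: 0.008
gripper_force: 20.0
```

jog_arm --rows '[[[0.02, 0.2, 0], [0, 0, -0.02]], [[0.04, 0.4, 0], [0, 0, -0.04]], [[0.06, 0.55, 0], [0, 0, -0.06]], [[0.0761, 0.7, 0], [0, 0, -0.0889]], [[0.0761, 0.7478, 0], [0, 0, -0.0889]]]'

```text
t: 6.85
tool_pos: [0.4884, -0.0967, 0.2774]
orientation: [0.169, -3.136, -0.001]
force: [1.4, 0.1, -1.4]
opening: 0.0081
gripper_force: 20.0
```

jog_arm --rows '[[[-0.01, 0.15, 0], [0, 0, 0]], [[-0.0418, 0.3, 0], [0, 0, 0]], [[-0.0418, 0.3978, 0], [0, 0, 0]], [[-0.0418, 0.3978, 0], [0, 0, 0]], [[-0.0418, 0.3978, 0], [0, 0, 0]]]'

```text
t: 7.35
tool_pos: [0.4889, -0.0193, 0.2778]
orientation: [0.164, -3.136, 0.001]
force: [-0.1, -0.4, -1.0]
opening: 0.0076
gripper_force: 20.0
```

```bash
python3 -c "
from h import *
cam('wrist','w2');cam('top'); print(robot.read_state()['tool_pos'])
c=load('top')
b=lambda x0,y0: cv2.resize(c['frame'][y0:y0+75,x0:x0+100,::-1],(400,300),interpolation=cv2.INTER_CUBIC)
cv2.imwrite('pics/c2.png',np.vstack([cv2.imread('pics/w2.png')]))"
```

```text
[ 0.48889212 -0.0198361   0.27816788]
```

View pics/w2.png

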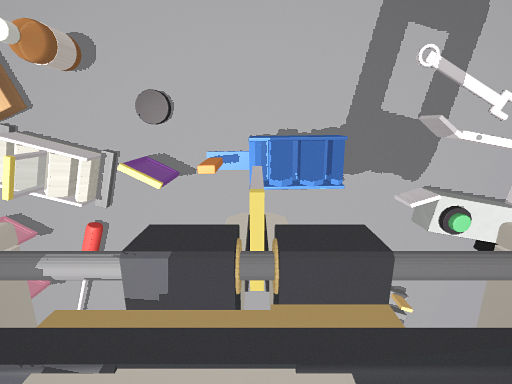

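The wrist view shows the tray at (249–346, 136–188), its orange fin at (210,165), the plate held straight at (257,230), and the button at (459,222).

```bash
cat > fit.py <<'E'
from h import *
from scipy.optimize import minimize
def boxpts(x0,x1,y0,y1,z0,z1): return np.array([[x,y,z] for x in(x0,x1) for y in(y0,y1) for z in(z0,z1)])
def sil(c,p,boxes,S=4):
    hgt,wid=c['frame'].shape[:2]; m=np.zeros((hgt*S,wid*S),np.uint8)
    C,s=np.cos(p[2]),np.sin(p[2])
    for B in boxes:
        W=np.c_[B[:,0]*C-B[:,1]*s+p[0],B[:,0]*s+B[:,1]*C+p[1],B[:,2]]
        uv=np.array([proj(c,w) for w in W]); q=cv2.convexHull(((uv+.5)*S*16-8).round().astype(np.int32).reshape(-1,1,2))
        cv2.fillConvexPoly(m,q,255,shift=4)
    return cv2.resize(m,(wid,hgt),interpolation=cv2.INTER_AREA)/255.
def mask(c,lo,hi,roi):
    m=cv2.inRange(cv2.cvtColor(c['frame'],cv2.COLOR_RGB2HSV),np.array(lo),np.array(hi))
    u0,u1,v0,v1=roi; r=np.zeros_like(m); r[v0:v1,u0:u1]=1
    return (m>0)*r.astype(float), r
def fit(views,p0,boxes):
    f=lambda p: sum((np.abs(sil(c,p,boxes)-m)*r).sum()/m.sum() for c,m,r in views)
    best=None
    for d in [.006,.003]:
        S=np.array([p0]+[np.array(p0)+np.eye(3)[i]*(d if i<2 else d*10) for i in range(3)])
        q=minimize(f,p0,method='Nelder-Mead',options=dict(initial_simplex=S,xatol=1e-4,fatol=1e-5)); p0=q.x
    return q.x,q.fun
TRAY=[boxpts(-.072,.072,-.039,.039,0,.054)]
BL=((103,110,50),(125,255,255))
E
python3 - <<'E'
from fit import *
t=load('top'); t=dict(t); t['frame']=cv2.imread('pics/top0.png')[:,:,::-1].copy()
s=load('scene'); w=load('wrist')
p0=[.476,.039,np.radians(96)]
vt=(t,*mask(t,*BL,(200,262,180,240))); vs=(s,*mask(s,*BL,(200,300,150,225))); vw=(w,*mask(w,*BL,(262,360,120,200)))
# exclude tongue: roi columns; report per view
for n,v in [('top',[vt]),('scene',[vs]),('wrist',[vw]),('all',[vt,vw])]:
    p,f=fit(v,p0,TRAY); print(n,p[:2].round(4),np.degrees(p[2]).round(1),round(f,3))
    for b in (0,): pass
for c,lo in ((w,(5,100,120)),(t,(5,150,150))):
    for b in blobs(c,lo,(18,255,255),.09,10): print(*b)
E
```

```text
top [0.4765 0.0387] 96.7 0.047
scene [0.4791 0.0326] 98.2 0.22
wrist [0.4743 0.0324] 96.1 0.045
all [0.4758 0.0361] 97.1 0.147
211.8 163.6 198 [ 0.4814 -0.0808] 109.5 0.036 0.021
8.7 94.2 662 [ 0.4208 -0.3383] 9.1 0.056 0.034
32.4 40.2 1363 [ 0.3558 -0.3033] 154.9 0.048 0.051
397.3 235.9 529 [ 0.4146 -0.4168] 30.2 0.08 0.05
278.3 206.5 26 [ 0.49   -0.0881] 101.0 0.021 0.01
```

```bash
python3 -c "
from h import *
plan([(.470,.085,.20,96.6),(.47,.085,.14,96.6)])"
```

```text
now [ 0.4889 -0.0198  0.2782] yang 95.9 F [-0.2  0.9 -0. ] open 0.0078 t 7.5
   [0.0394, 0.5313, 0.3906] [-0.0003, -0.0005, -0.0074] rows>= 2.6
   [0.0, 0.0, 0.3] [0.0, 0.0, 0.0] rows>= 1.2
```

jog_arm --rows '[[[0.01, 0.15, 0], [0, 0, -0.0074]], [[0.02, 0.3, 0.1], [0, 0, -0.0074]], [[0.0394, 0.45, 0.2], [0, 0, -0.0074]], [[0.0394, 0.5313, 0.3], [0, 0, -0.0074]], [[0.0394, 0.5313, 0.4], [0, 0, -0.0074]]]'

```text
t: 7.95
tool_pos: [0.4698, 0.087, 0.1979]
orientation: [-0.184, 3.136, 0.001]
force: [0.6, 0.2, -1.5]
opening: 0.0078
gripper_force: 20.0
```

jog_arm --rows '[[[0, 0, 0.1], [0, 0, 0]], [[0, 0, 0.2], [0, 0, 0]], [[0, 0, 0.3], [0, 0, 0]], [[0, 0, 0.3], [0, 0, 0]], [[0, 0, 0.3], [0, 0, 0]]]'

```text
t: 8.45
tool_pos: [0.4698, 0.0854, 0.1388]
orientation: [0.181, -3.136, 0.0]
force: [0.1, -0.4, -1.5]
opening: 0.0078
gripper_force: 20.0
```

```bash
python3 -c "
from h import *
c=cam('wrist','w3'); s=robot.read_state(); print(s['tool_pos'],s['orientation'])
f=c['frame'][60:240,150:390,::-1]; cv2.imwrite('pics/w3c.png',cv2.resize(f,(800,600),interpolation=cv2.INTER_CUBIC))"
```

```text
[0.47050569 0.08558848 0.13965364] [-1.81376905e-01  3.13546061e+00 -2.05239510e-04]
```

View pics/w3c.png

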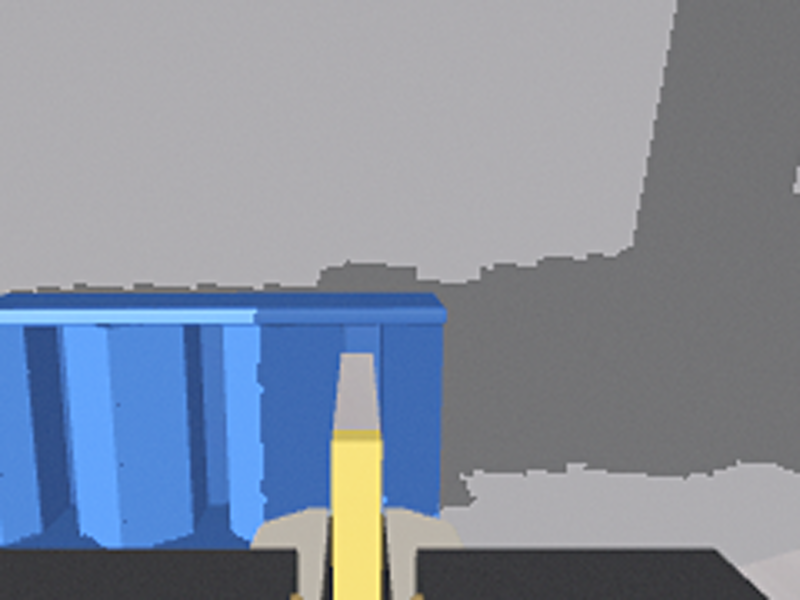

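```bash
python3 -c "
from h import *
c=load('wrist'); M=Rot.from_rotvec([-1.81376905e-01,3.13546061e+00,-2.05e-04]).as_matrix(); p=np.array([.4705,.0856,.1397])
T=lambda u,v,z: (M.T@(ray(c,150+u/3.333,60+v/3.333,z)-p)).round(4)
print(c['f'],'plate',T(341,353,.076),T(374,353,.076),'slot',T(343,345,.006),T(381,345,.006),'wall in',T(362,325,.054),'wall out',T(362,308,.054),'end',T(443,400,.054))
"
```

```text
269.1544842684196 plate [ 0.0311 -0.0047  0.0637] [0.0311 0.0038 0.0637] slot [ 0.0229 -0.0052  0.1337] [0.0229 0.0075 0.1337] wall in [0.0356 0.0008 0.0857] wall out [0.0403 0.0008 0.0857] end [0.0141 0.024  0.0857]
```

jog_arm --rows '[[[0.002, 0.007, 0], [0, 0, 0]], [[0.002, 0.007, 0.06], [0, 0, 0]], [[0.002, 0.007, 0.12], [0, 0, 0]], [[0.002, 0.007, 0.17], [0, 0, 0]], [[0.002, 0.007, 0.2], [0, 0, 0]]]'

```text
t: 9.0
tool_pos: [0.4682, 0.0875, 0.0968]
orientation: [0.183, -3.134, 0.0]
force: [0.1, -0.0, -0.7]
opening: 0.0079
gripper_force: 20.0
```

jog_arm --rows '[[[0, 0, 0.04], [0, 0, 0]], [[0, 0, 0.08], [0, 0, 0]], [[0, 0, 0.12], [0, 0, 0]], [[0, 0, 0.14], [0, 0, 0]], [[0, 0, 0.14], [0, 0, 0]]]'

```text
t: 9.5
tool_pos: [0.4691, 0.0875, 0.0703]
orientation: [0.183, -3.136, 0.0]
force: [-0.0, -0.4, -0.8]
opening: 0.008
gripper_force: 20.0
```

jog_arm --rows '[[[0, 0, 0.003], [0, 0, 0]], [[0, 0, 0.003], [0, 0, 0]], [[0, 0, 0.003], [0, 0, 0]], [[0, 0, 0.003], [0, 0, 0]], [[0, 0, 0.003], [0, 0, 0]]]' --hand 0.2

```text
t: 10.0
tool_pos: [0.4694, 0.0875, 0.0703]
orientation: [-0.183, 3.136, -0.0]
force: [-0.4, -0.2, 0.9]
opening: 0.0366
gripper_force: 0.0
```

jog_arm --rows '[[[0, 0, -0.1], [0, 0, 0]], [[0, 0, -0.25], [0, 0, 0]], [[0, 0, -0.5], [0, 0, 0]], [[0, 0, -0.75], [0, 0, 0]], [[0, 0, -0.9], [0, 0, 0]]]'

```text
t: 10.5
tool_pos: [0.4704, 0.0876, 0.2547]
orientation: [-0.183, 3.131, 0.0]
force: [1.1, 0.1, 0.5]
opening: 0.0372
gripper_force: 0.0
```

```bash
python3 -c "
from h import *
plan([(.48,-.07,.26,90),(.5,-.21,.26,85),(.529,-.348,.26,81),(.529,-.348,.07,81)])"
```

```text
now [0.4704 0.0876 0.2547] yang 96.7 F [1.1 0.1 0.5] open 0.0372 t 10.5
   [0.0441, -0.7884, -0.0265] [0.0001, 0.0032, 0.0742] rows>= 3.2
   [-0.1, -0.7, 0.0] [0.0, 0.0, 0.0556] rows>= 2.8
   [-0.2046, -0.6747, 0.0] [0.0, 0.0, 0.0444] rows>= 2.8
   [0.0, 0.0, 0.95] [0.0, 0.0, 0.0] rows>= 3.8
```

jog_arm --rows '[[[0.0441, -0.7884, 0], [0, 0, 0.0742]], [[0.0441, -0.7884, 0], [0, 0, 0.0742]], [[0.0441, -0.7884, 0], [0, 0, 0.0742]], [[0.0441, -0.7884, 0], [0, 0, 0.0742]], [[0.0441, -0.7884, 0], [0, 0, 0.0742]]]'

```text
t: 11.0
tool_pos: [0.4787, -0.0715, 0.25]
orientation: [-0.005, -3.141, -0.0]
force: [0.2, 1.0, -0.5]
opening: 0.037
gripper_force: 0.0
```

jog_arm --rows '[[[-0.1, -0.7, 0], [0, 0, 0.0556]], [[-0.1, -0.7, 0], [0, 0, 0.0556]], [[-0.1, -0.7, 0], [0, 0, 0.0556]], [[-0.1, -0.7, 0], [0, 0, 0.0556]], [[-0.1, -0.7, 0], [0, 0, 0.0556]]]'

```text
t: 11.5
tool_pos: [0.4991, -0.2092, 0.2497]
orientation: [-0.137, -3.138, -0.002]
force: [0.2, -0.4, 0.1]
opening: 0.0374
gripper_force: 0.0
```

jog_arm --rows '[[[-0.2046, -0.68, 0], [0, 0, 0.0444]], [[-0.2046, -0.68, 0], [0, 0, 0.0444]], [[-0.2046, -0.68, 0], [0, 0, 0.0444]], [[-0.2046, -0.68, 0], [0, 0, 0.0444]], [[-0.2046, -0.68, 0], [0, 0, 0.0444]]]'

```text
t: 12.0
tool_pos: [0.5284, -0.3475, 0.2495]
orientation: [-0.245, -3.131, -0.002]
force: [0.7, 1.2, -0.7]
opening: 0.0371
gripper_force: 0.0
```

```bash
python3 -c "
from h import *
plan([(.529,-.349,.13,81),(.529,-.349,.07,81)])"
```

```text
now [ 0.5284 -0.3475  0.2495] yang 81.1 F [ 0.7  1.2 -0.7] open 0.0371 t 12.0
   [-0.0047, -0.0077, 0.5975] [0.0009, -0.0006, 0.0006] rows>= 2.4
   [0.0, 0.0, 0.3] [0.0, 0.0, 0.0] rows>= 1.2
```

jog_arm --rows '[[[-0.004, -0.006, 0.15], [0, 0, 0]], [[-0.004, -0.006, 0.3], [0, 0, 0]], [[-0.004, -0.006, 0.45], [0, 0, 0]], [[-0.004, -0.006, 0.6], [0, 0, 0]], [[-0.004, -0.006, 0.6], [0, 0, 0]]]'

```text
t: 12.5
tool_pos: [0.5265, -0.3457, 0.1255]
orientation: [-0.242, -3.126, -0.008]
force: [-1.3, 0.3, -1.6]
opening: 0.0372
gripper_force: 0.0
```

jog_arm --rows '[[[0, 0, 0.1], [0, 0, 0]], [[0, 0, 0.2], [0, 0, 0]], [[0, 0, 0.3], [0, 0, 0]], [[0, 0, 0.3], [0, 0, 0]], [[0, 0, 0.3], [0, 0, 0]]]'

```text
t: 13.0
tool_pos: [0.5293, -0.3497, 0.0721]
orientation: [0.244, 3.131, -0.001]
force: [0.0, 0.5, -0.5]
opening: 0.0372
gripper_force: 0.0
```

jog_arm --rows '[[[0, 0, 0], [0, 0, 0]], [[0, 0, 0], [0, 0, 0]], [[0, 0, 0], [0, 0, 0]], [[0, 0, 0], [0, 0, 0]], [[0, 0, 0], [0, 0, 0]]]' --hand 1 --squeeze 20

```text
t: 13.5
tool_pos: [0.5287, -0.3502, 0.0706]
orientation: [0.246, 3.131, 0.001]
force: [1.1, 2.5, 2.0]
opening: 0.0075
gripper_force: 20.0
```

jog_arm --rows '[[[0, 0, 0], [0, 0, 0]], [[0, 0, -0.05], [0, 0, 0]], [[0, 0, -0.1], [0, 0, 0]], [[0, 0, -0.2], [0, 0, 0]], [[0, 0, -0.3], [0, 0, 0]]]'

```text
t: 14.0
tool_pos: [0.5281, -0.3507, 0.1311]
orientation: [-0.247, -3.131, 0.001]
force: [-0.1, 0.1, -0.6]
opening: 0.008
gripper_force: 20.0
```

jog_arm --rows '[[[0, 0, -0.2], [0, 0, 0]], [[0, 0, -0.4], [0, 0, 0]], [[0, 0, -0.6], [0, 0, 0]], [[0, 0, -0.7], [0, 0, 0]], [[0, 0, -0.7], [0, 0, 0]]]'

```text
t: 14.5
tool_pos: [0.5299, -0.3521, 0.276]
orientation: [0.246, 3.125, -0.008]
force: [0.2, -0.0, -1.1]
opening: 0.008
gripper_force: 20.0
```

```bash
python3 -c "
from h import *
plan([(.51,-.21,.27,88),(.49,-.08,.27,96),(.480,-.0085,.2,96.6),(.480,-.0085,.14,96.6)])"
```

```text
now [ 0.5299 -0.3521  0.276 ] yang 81.0 F [ 0.2 -0.  -1.1] open 0.008 t 14.5
   [0.21, 0.6864, 0.0252] [-0.0033, 0.0046, -0.078] rows>= 2.9
   [0.1226, 0.6461, 0.0] [0.0, 0.0, -0.0889] rows>= 2.6
   [0.0124, 0.3608, 0.35] [0.0, 0.0, -0.0067] rows>= 2.0
   [0.0, 0.0, 0.3] [0.0, 0.0, 0.0] rows>= 1.2
```

jog_arm --rows '[[[0.05, 0.17, 0], [0, 0, -0.02]], [[0.1, 0.34, 0], [0, 0, -0.04]], [[0.15, 0.5, 0], [0, 0, -0.06]], [[0.21, 0.65, 0], [0, 0, -0.078]], [[0.21, 0.6864, 0], [0, 0, -0.078]]]'

```text
t: 15.0
tool_pos: [0.5073, -0.2055, 0.2686]
orientation: [-0.05, -3.139, -0.002]
force: [0.6, -0.4, -0.8]
opening: 0.0082
gripper_force: 20.0
```

jog_arm --rows '[[[0.03, 0.15, 0], [0, 0, -0.02]], [[0.06, 0.3, 0], [0, 0, -0.04]], [[0.09, 0.45, 0], [0, 0, -0.06]], [[0.1226, 0.6, 0], [0, 0, -0.0889]], [[0.1226, 0.6461, 0], [0, 0, -0.0889]]]'

```text
t: 15.5
tool_pos: [0.4878, -0.0766, 0.2691]
orientation: [0.168, -3.136, -0.001]
force: [0.7, -1.5, -1.1]
opening: 0.0081
gripper_force: 20.0
```

jog_arm --rows '[[[0.0124, 0.15, 0], [0, 0, -0.0067]], [[0.0124, 0.3, 0.1], [0, 0, -0.0067]], [[0.0124, 0.3608, 0.2], [0, 0, -0.0067]], [[0.0124, 0.3608, 0.3], [0, 0, -0.0067]], [[0.0124, 0.3608, 0.35], [0, 0, -0.0067]]]'

```text
t: 16.0
tool_pos: [0.4774, -0.0071, 0.1974]
orientation: [0.18, -3.133, 0.0]
force: [-0.2, 0.0, -1.8]
opening: 0.008
gripper_force: 20.0
```

jog_arm --rows '[[[0, 0, 0.1], [0, 0, 0]], [[0, 0, 0.2], [0, 0, 0]], [[0, 0, 0.3], [0, 0, 0]], [[0, 0, 0.3], [0, 0, 0]], [[0, 0, 0.3], [0, 0, 0]]]'

```text
t: 16.5
tool_pos: [0.4783, -0.0075, 0.1402]
orientation: [0.18, -3.136, 0.0]
force: [-0.4, -0.3, -0.1]
opening: 0.008
gripper_force: 20.0
```

```bash
python3 -c "
from h import *
c=cam('wrist','w4'); s=robot.read_state(); print(s['tool_pos'].tolist(),s['orientation'].tolist())
f=c['frame'][60:240,150:390,::-1]; cv2.imwrite('pics/w4c.png',cv2.resize(f,(800,600),interpolation=cv2.INTER_CUBIC))"
```

```text
[0.478933522370539, -0.007432021999020802, 0.14106706429361185] [-0.17997715535938386, 3.135592205980961, -0.0005603907181783021]
```

View pics/w4c.png

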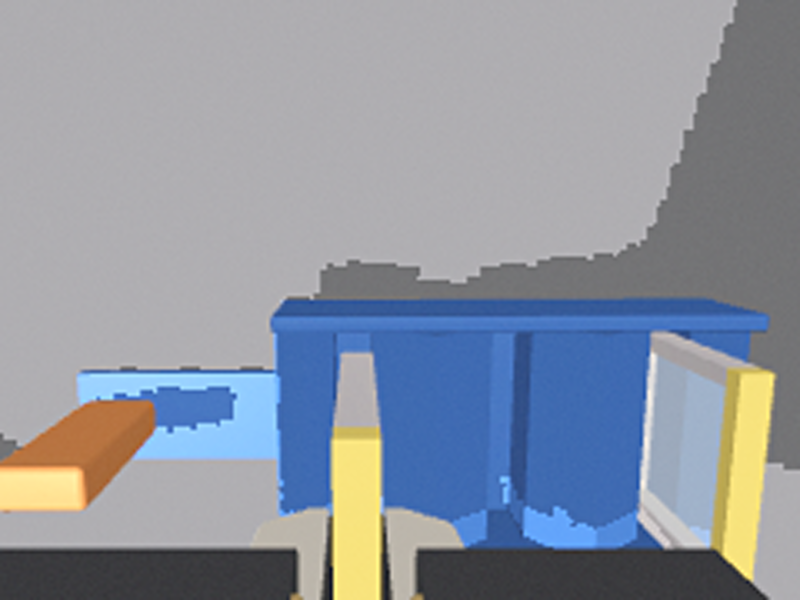

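The plate's lower edge (341–374, 353) sits about 1 mm right of the slot floor (336–371, 345). The first plate stands upright in its slot at (740,470).

jog_arm --rows '[[[0, -0.0055, 0], [0, 0, 0]], [[0, -0.0055, 0.06], [0, 0, 0]], [[0, -0.0055, 0.12], [0, 0, 0]], [[0, -0.0055, 0.17], [0, 0, 0]], [[0, -0.0055, 0.2], [0, 0, 0]]]'

```text
t: 17.05
tool_pos: [0.4773, -0.0077, 0.0982]
orientation: [0.182, -3.134, -0.001]
force: [0.1, -0.3, -0.6]
opening: 0.0078
gripper_force: 20.0
```

jog_arm --rows '[[[0, 0, 0.04], [0, 0, 0]], [[0, 0, 0.08], [0, 0, 0]], [[0, 0, 0.12], [0, 0, 0]], [[0, 0, 0.14], [0, 0, 0]], [[0, 0, 0.14], [0, 0, 0]]]'

```text
t: 17.55
tool_pos: [0.4779, -0.0079, 0.0713]
orientation: [0.182, -3.135, -0.0]
force: [-0.5, -0.4, -0.2]
opening: 0.0076
gripper_force: 20.0
```

jog_arm --rows '[[[0, 0, 0.003], [0, 0, 0]], [[0, 0, 0.003], [0, 0, 0]], [[0, 0, 0.003], [0, 0, 0]], [[0, 0, 0.003], [0, 0, 0]], [[0, 0, 0.003], [0, 0, 0]]]' --hand 0.2

```text
t: 18.05
tool_pos: [0.4786, -0.0079, 0.0717]
orientation: [-0.182, 3.136, -0.0]
force: [0.4, 1.0, 0.3]
opening: 0.0368
gripper_force: 0.0
```

jog_arm --rows '[[[0, 0, -0.1], [0, 0, 0]], [[0, 0, -0.25], [0, 0, 0]], [[0, 0, -0.5], [0, 0, 0]], [[0, 0, -0.75], [0, 0, 0]], [[0, 0, -0.9], [0, 0, 0]]]'

```text
t: 18.55
tool_pos: [0.4796, -0.008, 0.2562]
orientation: [-0.181, 3.131, -0.002]
force: [1.8, 0.1, -0.1]
opening: 0.0373
gripper_force: 0.0
```

```bash
python3 -c "
from h import *
print(robot.read_state()['q'])
plan([(.46,.02,.30,66),(.45,.03,.30,36),(.45,.04,.30,6.4)])"
```

```text
[-1.23683332e-01 -2.18579894e-01  1.75905552e+00 -3.59675318e-05
  1.59600040e+00 -1.81017035e+00]
now [ 0.4796 -0.008   0.2562] yang 96.6 F [ 1.8  0.1 -0.1] open 0.0373 t 18.6
   [0.08, 0.1503, -0.2197] [0.0001, 0.0033, 0.3403] rows>= 3.6
   [0.066, 0.0253, 0.0] [0.0, 0.0, 0.3333] rows>= 3.5
   [0.0405, 0.0294, 0.0] [0.0, 0.0, 0.3289] rows>= 3.4
```

jog_arm --rows '[[[0.08, 0.15, -0.22], [0, 0, 0.34]], [[0.08, 0.15, -0.22], [0, 0, 0.34]], [[0.08, 0.15, -0.22], [0, 0, 0.34]], [[0.08, 0.15, -0.22], [0, 0, 0.34]], [[0.08, 0.15, -0.22], [0, 0, 0.34]]]'

```text
t: 19.05
tool_pos: [0.4591, 0.0201, 0.2957]
orientation: [0.654, 3.072, 0.0]
force: [-1.4, 0.2, 0.4]
opening: 0.0372
gripper_force: 0.0
```

jog_arm --rows '[[[0.066, 0.025, 0], [0, 0, 0.333]], [[0.066, 0.025, 0], [0, 0, 0.333]], [[0.066, 0.025, 0], [0, 0, 0.333]], [[0.066, 0.025, 0], [0, 0, 0.333]], [[0.066, 0.025, 0], [0, 0, 0.333]]]'

```text
t: 19.55
tool_pos: [0.449, 0.0299, 0.2954]
orientation: [-1.423, -2.801, 0.0]
force: [-0.7, -0.6, 0.1]
opening: 0.0369
gripper_force: 0.0
```

jog_arm --rows '[[[0.04, 0.03, 0], [0, 0, 0.329]], [[0.04, 0.03, 0], [0, 0, 0.329]], [[0.04, 0.03, 0], [0, 0, 0.329]], [[0.04, 0.03, 0], [0, 0, 0.329]], [[0.04, 0.03, 0], [0, 0, 0.329]]]'

```text
t: 20.05
tool_pos: [0.4492, 0.0399, 0.2954]
orientation: [-2.089, -2.346, 0.0]
force: [0.1, 0.4, 0.2]
opening: 0.0371
gripper_force: 0.0
```

```bash
python3 -c "
from h import *
c=cam('wrist','w5'); cam('top','top5'); s=robot.read_state(); print(s['tool_pos'].tolist(),s['orientation'].tolist())
f=c['frame'][:,:,::-1]; cv2.imwrite('pics/w5b.png',cv2.resize(f,(800,600),interpolation=cv2.INTER_CUBIC))"
```

```text
[0.44914348647317437, 0.03992811909131282, 0.2954299911830639] [-2.087504734768233, -2.3475490916061124, 0.0002066824341420253]
```

View pics/w5b.png

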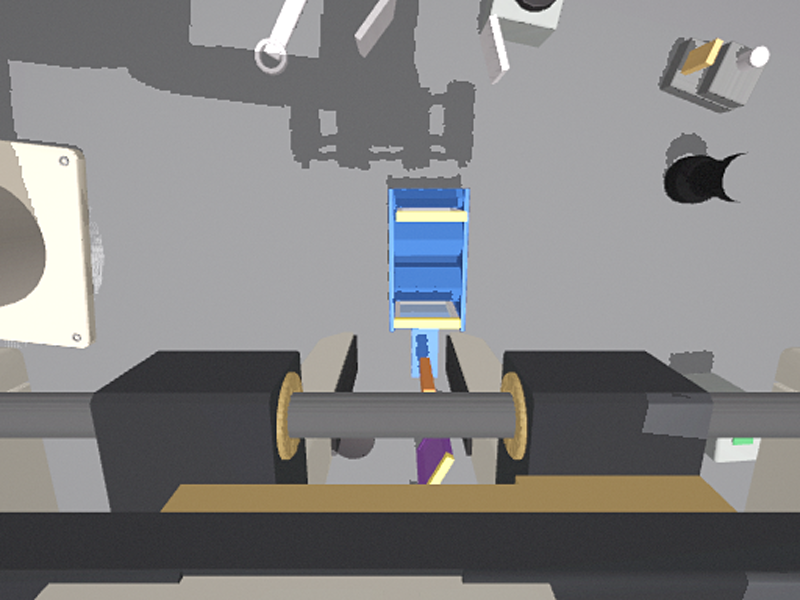

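Both plates stand upright in the tray, at (430,215) and (428,322). The fin is at (427,375) and the station's flared mouth is just at the top edge.

```bash
python3 -c "
from h import *
c=load('top')
T=lambda u,v,z=.05: ray(c,95+u/4-.375,165+v/4-.375,z).round(4)
for n,u,v in [('lowin',60,247),('lowin',200,259),('lowin',240,262),('up',60,133),('up',160,141),('up',250,149),('flareU',308,120),('flareL',285,298),('stoptop',55,120)]: print(n,T(u,v))
w=load('wrist'); W=lambda u,v,z: ray(w,u*.64-.18,v*.64-.18,z).round(4)
print('wr flareL',W(355,40,.05),W(395,0,.05),'flareU',W(492,12,.05),W(505,75,0.0),W(500,80,0))
print(plan([(.49,.17,.28,3)]))
"
```

```text
lowin [0.4262 0.3973 0.05  ]
lowin [0.4195 0.2951 0.05  ]
lowin [0.4179 0.2661 0.05  ]
up [0.5089 0.4017 0.05  ]
up [0.5043 0.3282 0.05  ]
up [0.4997 0.2623 0.05  ]
flareU [0.5215 0.2209 0.05  ]
flareL [0.3927 0.2324 0.05  ]
stoptop [0.5183 0.4059 0.05  ]
wr flareL [0.3856 0.2274 0.05  ] [0.417 0.262 0.05 ] flareU [0.5012 0.2624 0.05  ] [ 0.5307  0.2282 -0.    ] [0.5265 0.2231 0.    ]
now [0.4491 0.0399 0.2954] yang 6.7 F [ 0.5 -0.  -0.8] open 0.0372 t 20.1
   [0.622, 0.2789, 0.0771] [-0.0001, -0.0, 0.0412] rows>= 2.7
None
```

```bash
python3 -c "
from h import *
plan([(.4885,-.0877,.16,6.4),(.4885,-.0877,.055,6.4)])
"
```

```text
now [0.4491 0.0399 0.2954] yang 6.7 F [ 0.5 -0.  -0.8] open 0.0372 t 20.1
   [-0.6568, 0.121, 0.6771] [-0.0001, -0.0, 0.0035] rows>= 3.8
   [0.0, 0.0, 0.525] [0.0, 0.0, 0.0] rows>= 2.1
```

jog_arm --rows '[[[-0.2, 0.05, 0], [0, 0, 0]], [[-0.4, 0.1, 0.1], [0, 0, 0]], [[-0.6568, 0.121, 0.3], [0, 0, 0.0035]], [[-0.6568, 0.121, 0.5], [0, 0, 0.0035]], [[-0.6568, 0.121, 0.677], [0, 0, 0.0035]]]' --hand 0

```text
t: 20.65
tool_pos: [0.4873, -0.0898, 0.1575]
orientation: [-2.098, -2.338, 0.002]
force: [-0.2, -0.1, -0.1]
opening: 0.0466
gripper_force: 0.0
```

```bash
python3 -c "
from h import *
c=cam('wrist','w6'); plan([(.4885,-.0877,.055,6.4)])
for b in blobs(c,(4,100,120),(18,255,255),.09,10): print(*b)
t=cam('top')
for b in blobs(t,(4,100,120),(18,255,255),.09,10): print(*b)
cv2.imwrite('pics/w6b.png',cv2.resize(c['frame'][90:330,100:420,::-1],(800,600),interpolation=cv2.INTER_CUBIC))
"
```

```text
now [ 0.4837 -0.0879  0.1509] yang 6.2 F [-2.8  1.6 -5.4] open 0.0464 t 20.7
   [-0.0035, 0.0287, 0.4795] [-0.0063, -0.0025, -0.002] rows>= 1.9
260.3 181.1 227 [ 0.4881 -0.0756] 98.6 0.036 0.012
361.7 263.6 27 [ 0.3371 -0.319 ] 74.4 0.024 0.013
361.6 251.8 54 [ 0.3691 -0.3188] 106.3 0.032 0.024
397.5 235.9 655 [ 0.4146 -0.4173] 30.0 0.088 0.058
```

View pics/w6b.png

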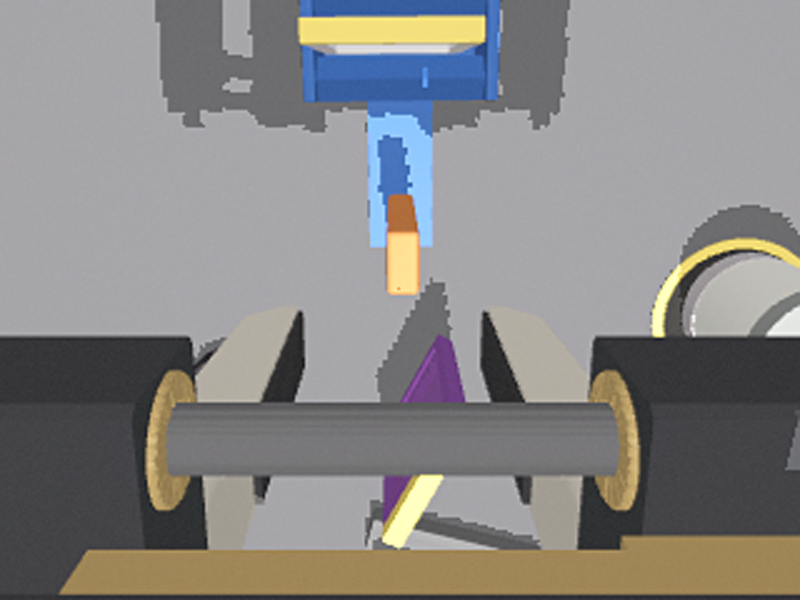

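```bash
python3 -c "
from h import *
c=load('wrist'); 
for u,v in [(387,233),(419,233),(387,293),(419,293)]: print(ray(c,100+u/2.5-.3,90+v/2.5-.3,.09))
plan([(.4885,-.0877,.055,6.4)])
"
```

```text
[ 0.48309768 -0.07762129  0.09      ]
[ 0.49439473 -0.07639831  0.09      ]
[ 0.48544698 -0.09982024  0.09      ]
[ 0.4969963  -0.09856729  0.09      ]
now [ 0.4839 -0.0873  0.154 ] yang 6.2 F [-0.3 -0.7 -1.1] open 0.0463 t 20.8
   [-0.0064, 0.0278, 0.4948] [-0.0063, -0.0026, -0.0018] rows>= 2.0
```

The fin's top spans (387–419, 233–293) in the crop, which puts its centre at (0.490, -0.088), yaw 96.4°. That agrees with the top view.

jog_arm --rows '[[[-0.005, 0.01, 0], [0, 0, 0]], [[-0.005, 0.01, 0.1], [0, 0, 0]], [[-0.005, 0.01, 0.2], [0, 0, 0]], [[-0.005, 0.01, 0.3], [0, 0, 0]], [[-0.005, 0.01, 0.3], [0, 0, 0]]]'

```text
t: 21.25
tool_pos: [0.4904, -0.0882, 0.1007]
orientation: [2.097, 2.339, 0.0]
force: [-0.4, -0.3, 0.5]
opening: 0.0462
gripper_force: 0.0
```

```bash
python3 -c "
from h import *
plan([(.490,-.0881,.055,6.4)])
"
```

```text
now [ 0.4904 -0.0882  0.1007] yang 6.2 F [-0.4 -0.3  0.5] open 0.0462 t 21.2
   [0.0007, -0.0019, 0.2284] [0.0, -0.0, -0.0017] rows>= 0.9
```

Good. Next: descend, grip, then slide and rotate the tray to line it up.

jog_arm --rows '[[[0, 0, 0.08], [0, 0, 0]], [[0, 0, 0.16], [0, 0, 0]], [[0, 0, 0.228], [0, 0, 0]], [[0, 0, 0.228], [0, 0, 0]], [[0, 0, 0.228], [0, 0, 0]]]'

```text
t: 21.75
tool_pos: [0.4909, -0.0887, 0.0558]
orientation: [2.098, 2.337, 0.001]
force: [1.2, -0.1, -0.8]
opening: 0.0463
gripper_force: 0.0
```

jog_arm --rows '[[[0, 0, 0], [0, 0, 0]], [[0, 0, 0], [0, 0, 0]], [[0, 0, 0], [0, 0, 0]], [[0, 0, 0], [0, 0, 0]], [[0, 0, 0], [0, 0, 0]]]' --hand 1 --squeeze 45

```text
t: 22.25
tool_pos: [0.4902, -0.0887, 0.0547]
orientation: [2.099, 2.337, 0.0]
force: [-1.1, -0.6, 2.3]
opening: 0.0115
gripper_force: 45.0
```

jog_arm --rows '[[[0, 0, 0], [0, 0, 0]], [[0, 0, 0], [0, 0, 0]], [[0, 0, 0], [0, 0, 0]]]'

```text
t: 22.55
tool_pos: [0.4902, -0.0887, 0.0547]
orientation: [2.099, 2.337, 0.0]
force: [-0.3, 0.4, 2.4]
opening: 0.0118
gripper_force: 45.0
```

```bash
python3 -c "
from h import *
plan([(.467,-.033,.055,1.3),(.4432,.0217,.055,-3.7),(.4494,.1175,.055,-3.7)])
"
```

```text
now [ 0.4902 -0.0887  0.0547] yang 6.1 F [-0.3  0.4  2.4] open 0.0118 t 22.6
   [0.2893, -0.0857, -0.0016] [0.0002, 0.0001, 0.0538] rows>= 1.2
   [0.2761, -0.1128, 0.0] [0.0, 0.0, 0.0556] rows>= 1.2
   [0.48, 0.0, 0.0] [0.0, 0.0, 0.0] rows>= 1.9
```

jog_arm --rows '[[[0.06, -0.017, 0], [0, 0, 0.011]], [[0.12, -0.034, 0], [0, 0, 0.022]], [[0.18, -0.051, 0], [0, 0, 0.033]], [[0.24, -0.068, 0], [0, 0, 0.044]], [[0.2893, -0.0857, 0], [0, 0, 0.0538]]]'

```text
t: 23.05
tool_pos: [0.4669, -0.0331, 0.0547]
orientation: [2.197, 2.244, -0.001]
force: [1.1, -4.1, 0.2]
opening: 0.0121
gripper_force: 45.0
```

jog_arm --rows '[[[0.06, -0.022, 0], [0, 0, 0.011]], [[0.12, -0.045, 0], [0, 0, 0.022]], [[0.18, -0.068, 0], [0, 0, 0.033]], [[0.24, -0.09, 0], [0, 0, 0.044]], [[0.2761, -0.1128, 0], [0, 0, 0.0556]]]'

```text
t: 23.55
tool_pos: [0.4431, 0.0218, 0.0547]
orientation: [2.292, 2.147, -0.0]
force: [0.8, -3.8, 1.4]
opening: 0.0119
gripper_force: 45.0
```

jog_arm --rows '[[[0, 0, 0], [0, 0, 0]], [[0, 0, 0], [0, 0, 0]]]'

```text
t: 23.75
tool_pos: [0.4431, 0.0223, 0.0547]
orientation: [-2.291, -2.149, -0.001]
force: [-1.5, 5.0, 3.6]
opening: 0.0116
gripper_force: 45.0
```

```bash
python3 -c "
from h import *
plan([(.4432,.0217,.055,-3.7)])
c=cam('wrist','w7'); 
cv2.imwrite('pics/w7b.png',cv2.resize(c['frame'][0:210,116:396,::-1],(800,600),interpolation=cv2.INTER_CUBIC))
"
```

```text
now [0.4431 0.0223 0.0547] yang -3.7 F [-1.5  5.   3.6] open 0.0116 t 23.8
   [-0.0027, 0.0006, -0.0017] [0.0, -0.0006, 0.0004] rows>= 0.0
```

View pics/w7b.png

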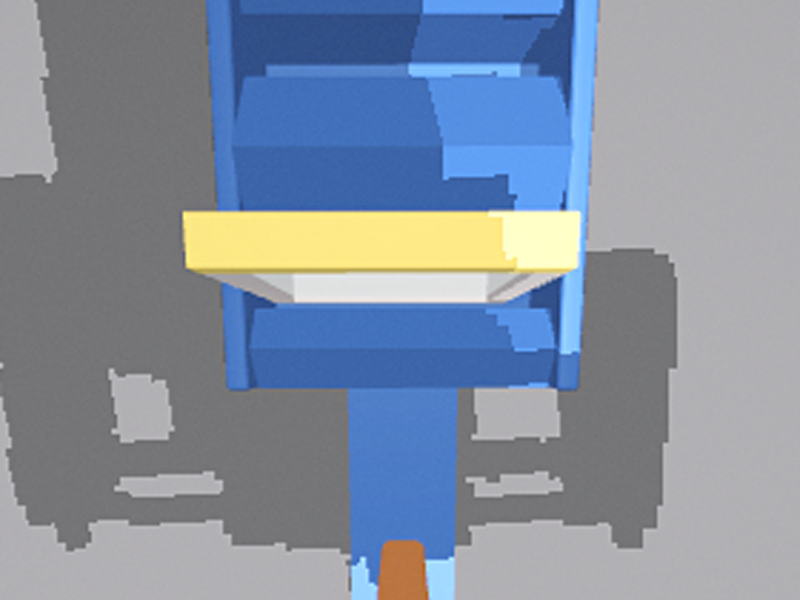

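The tray is aligned with the tool: its edges are symmetric about x≈403, and the rear plate is upright at (385,240). Next: slide it along the station axis.

jog_arm --rows '[[[0.1, 0, 0], [0, 0, 0]], [[0.2, 0, 0], [0, 0, 0]], [[0.3, 0, 0], [0, 0, 0]], [[0.4, 0, 0], [0, 0, 0]], [[0.45, 0, 0], [0, 0, 0]]]'

```text
t: 24.3
tool_pos: [0.4494, 0.1114, 0.0547]
orientation: [2.291, 2.148, -0.001]
force: [-1.3, -6.4, 4.7]
opening: 0.0119
gripper_force: 45.0
```

```bash
python3 -c "
from fit import *
s=robot.read_state()
plan([(.4556,.2133,.055,-3.7)])
c=cam('wrist','w8'); t=cam('top','top8')
a=cv2.resize(t['frame'][150:270,85:285,::-1],(800,480),interpolation=cv2.INTER_CUBIC)
cv2.imwrite('pics/t8.png',a)
"
```

```text
now [0.4494 0.1114 0.0547] yang -3.7 F [-1.3 -6.4  4.7] open 0.0119 t 24.3
   [0.5102, -0.0017, -0.0024] [0.0003, 0.0009, 0.0002] rows>= 2.0
```

View pics/t8.png

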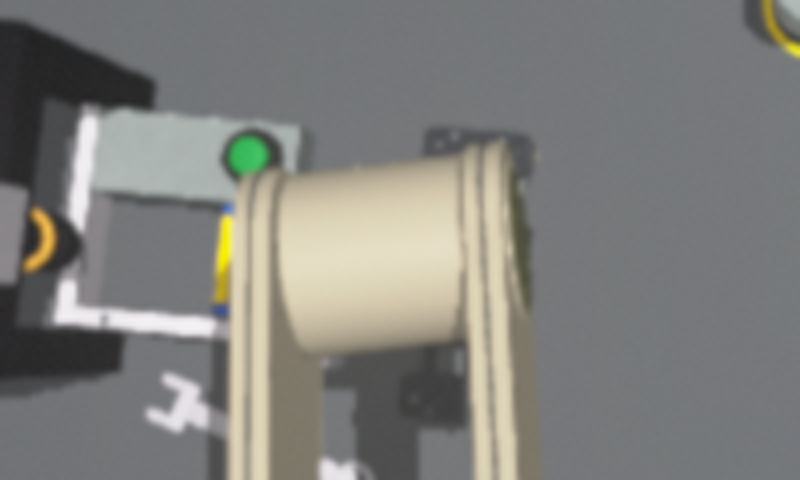

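The tray's front edge (205–315 at x≈220) sits between the walls (200 and 318).

jog_arm --rows '[[[0.08, 0, 0], [0, 0, 0]], [[0.16, 0, 0], [0, 0, 0]], [[0.24, 0, 0], [0, 0, 0]], [[0.32, 0, 0], [0, 0, 0]], [[0.38, 0, 0], [0, 0, 0]]]'

```text
t: 24.9
tool_pos: [0.4543, 0.1863, 0.0547]
orientation: [2.291, 2.147, -0.002]
force: [-0.9, -7.4, 5.8]
opening: 0.0117
gripper_force: 45.0
```

jog_arm --rows '[[[0.025, 0, 0], [0, 0, 0]], [[0.05, 0, 0], [0, 0, 0]], [[0.075, 0, 0], [0, 0, 0]], [[0.09, 0, 0], [0, 0, 0]], [[0.1, 0, 0], [0, 0, 0]]]'

```text
t: 25.4
tool_pos: [0.4556, 0.2057, 0.0547]
orientation: [2.291, 2.147, -0.002]
force: [-0.3, -8.2, 6.2]
opening: 0.0116
gripper_force: 45.0
```

Friction is about 8 N with no stop yet. I'll creep forward until contact.

jog_arm --rows '[[[0.01, 0, 0], [0, 0, 0]], [[0.02, 0, 0], [0, 0, 0]], [[0.03, 0, 0], [0, 0, 0]], [[0.03, 0, 0], [0, 0, 0]]]'

```text
t: 25.8
tool_pos: [0.456, 0.2118, 0.0547]
orientation: [2.292, 2.147, -0.002]
force: [-0.0, -5.8, 6.2]
opening: 0.0117
gripper_force: 45.0
```

jog_arm --rows '[[[0.01, 0, 0], [0, 0, 0]], [[0.02, 0, 0], [0, 0, 0]], [[0.02, 0, 0], [0, 0, 0]]]'

```text
t: 26.1
tool_pos: [0.456, 0.2126, 0.0547]
orientation: [2.29, 2.145, -0.009]
force: [-3.0, -23.4, 12.5]
opening: 0.0118
gripper_force: 45.0
```

Contact with the stop: 23 N at y=0.2126, against a predicted 0.213. I'll release, rise and check with the cameras.

jog_arm --rows '[[[0.002, 0, 0], [0, 0, 0]], [[0.002, 0, 0], [0, 0, 0]], [[0.002, 0, 0], [0, 0, 0]]]'

```text
t: 26.4
tool_pos: [0.456, 0.2126, 0.0546]
orientation: [2.29, 2.144, -0.009]
force: [-3.6, -24.7, 13.5]
opening: 0.0118
gripper_force: 45.0
```

jog_arm --rows '[[[0, 0, 0], [0, 0, 0]], [[0, 0, 0], [0, 0, 0]], [[0, 0, 0], [0, 0, 0]], [[0, 0, 0], [0, 0, 0]], [[0, 0, 0], [0, 0, 0]]]' --hand 0

```text
t: 26.9
tool_pos: [0.4556, 0.2179, 0.0543]
orientation: [-2.292, -2.149, 0.0]
force: [-0.8, -0.5, 0.8]
opening: 0.0446
gripper_force: 0.0
```

jog_arm --rows '[[[0, 0, -0.1], [0, 0, 0]], [[0, 0, -0.3], [0, 0, 0]], [[0, 0, -0.5], [0, 0, 0]], [[0, 0, -0.7], [0, 0, 0]], [[0, 0, -0.9], [0, 0, 0]]]'

```text
t: 27.4
tool_pos: [0.4554, 0.2179, 0.2361]
orientation: [-2.292, -2.149, -0.0]
force: [0.9, 0.4, -0.2]
opening: 0.046
gripper_force: 0.0
```

jog_arm --rows '[[[-0.2, 0, 0], [0, 0, 0]], [[-0.4, 0, 0], [0, 0, 0]], [[-0.6, 0, 0], [0, 0, 0]], [[-0.8, 0, 0], [0, 0, 0]], [[-0.9, 0, 0], [0, 0, 0]]]'

```text
t: 27.9
tool_pos: [0.4438, 0.0358, 0.2346]
orientation: [2.293, 2.146, -0.0]
force: [0.3, -0.4, -0.5]
opening: 0.0464
gripper_force: 0.0
```

```bash
python3 -c "
from h import *
plan([(.60,-.10,.26,-3.7)])
c=cam('wrist','w9'); t=cam('top','top9'); cam('scene','s9')
a=cv2.resize(t['frame'][150:270,85:285,::-1],(500,300),interpolation=cv2.INTER_CUBIC)
b=cv2.resize(t['frame'][60:180,230:430,::-1],(500,300),interpolation=cv2.INTER_CUBIC)
w=cv2.resize(c['frame'][:,:,::-1],(300,225)); w=np.vstack([w,np.zeros((375,300,3),np.uint8)])
cv2.imwrite('pics/t9.png',np.hstack([np.vstack([a,b]),w]))
"
```

```text
now [0.4438 0.0358 0.2346] yang -3.8 F [ 0.3 -0.4 -0.5] open 0.0464 t 27.9
   [-0.6263, 0.8243, -0.1262] [0.0002, 0.0004, -0.0009] rows>= 4.2
```

View pics/t9.png

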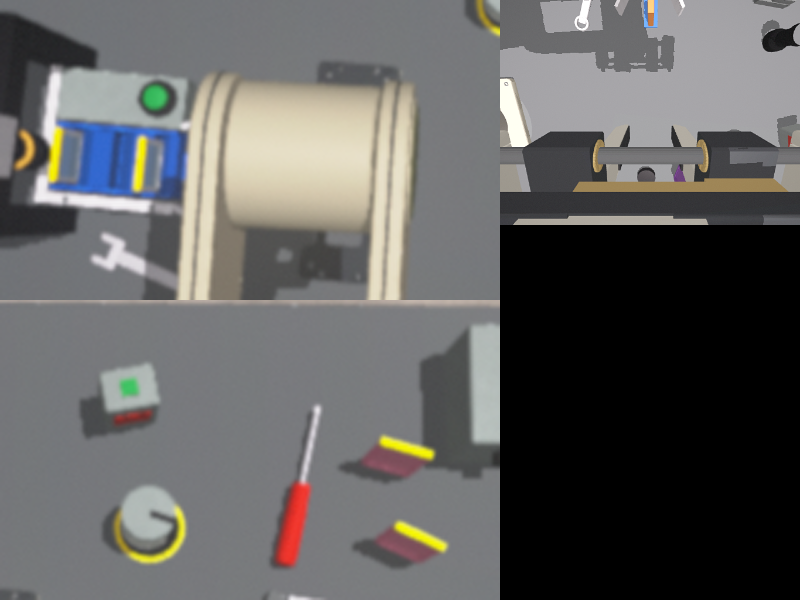

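The tray is home in the bay with both plates upright. The canister lid is at crop (149,513) with its bar pointing to (175,521), and the mat centre is near (150,526). Next: a closer look.

```bash
python3 -c "
from h import *
t=load('top'); print('lid',ray(t,289.4,145.0,.07),'mat',ray(t,290.0,150.2,0),'bar',ray(t,230+175/2.5,60+221/2.5,.07))
plan([(.54,-.06,.25,-3.7),(.66,-.19,.28,-3.7)])"
```

```text
lid [ 0.66880622 -0.11798708  0.07      ] mat [ 0.66773558 -0.12345898  0.        ] bar [ 0.65934712 -0.14849263  0.07      ]
now [0.4442 0.0375 0.2346] yang -3.8 F [0.2 0.6 0.9] open 0.0463 t 28.1
   [-0.4543, 0.5109, -0.0769] [0.0002, -0.0002, -0.0016] rows>= 2.8
   [-0.6099, 0.6407, -0.15] [0.0, 0.0, 0.0] rows>= 3.6
```

jog_arm --rows '[[[-0.4543, 0.5109, -0.08], [0, 0, 0]], [[-0.4543, 0.5109, -0.08], [0, 0, 0]], [[-0.4543, 0.5109, -0.08], [0, 0, 0]], [[-0.4543, 0.5109, -0.08], [0, 0, 0]], [[-0.4543, 0.5109, -0.08], [0, 0, 0]]]' --hand -1

```text
t: 28.55
tool_pos: [0.5405, -0.0581, 0.2498]
orientation: [-2.291, -2.147, 0.001]
force: [-1.0, -0.4, -0.5]
opening: 0.0818
gripper_force: 0.0
```

jog_arm --rows '[[[-0.61, 0.64, -0.15], [0, 0, 0]], [[-0.61, 0.64, -0.15], [0, 0, 0]], [[-0.61, 0.64, -0.15], [0, 0, 0]], [[-0.61, 0.64, -0.15], [0, 0, 0]], [[-0.61, 0.64, -0.15], [0, 0, 0]]]'

```text
t: 29.05
tool_pos: [0.6613, -0.1898, 0.2796]
orientation: [-2.293, -2.147, 0.001]
force: [0.1, 0.3, 0.5]
opening: 0.0934
gripper_force: 0.0
```

jog_arm --rows '[[[0, 0, 0], [0, 0, 0]], [[0, 0, 0], [0, 0, 0]]]'

```text
t: 29.25
tool_pos: [0.6596, -0.187, 0.2807]
orientation: [-2.29, -2.15, -0.0]
force: [-0.1, -0.1, 0.1]
opening: 0.093
gripper_force: 0.0
```

```bash
python3 -c "
from h import *
plan([])
c=cam('wrist','w10')
cv2.imwrite('pics/w10b.png',cv2.resize(c['frame'][0:240,100:420,::-1],(800,600),interpolation=cv2.INTER_CUBIC))
"
```

```text
now [ 0.6596 -0.187   0.2807] yang -3.6 F [-0.1 -0.1  0.1] open 0.093 t 29.2
```

View pics/w10b.png

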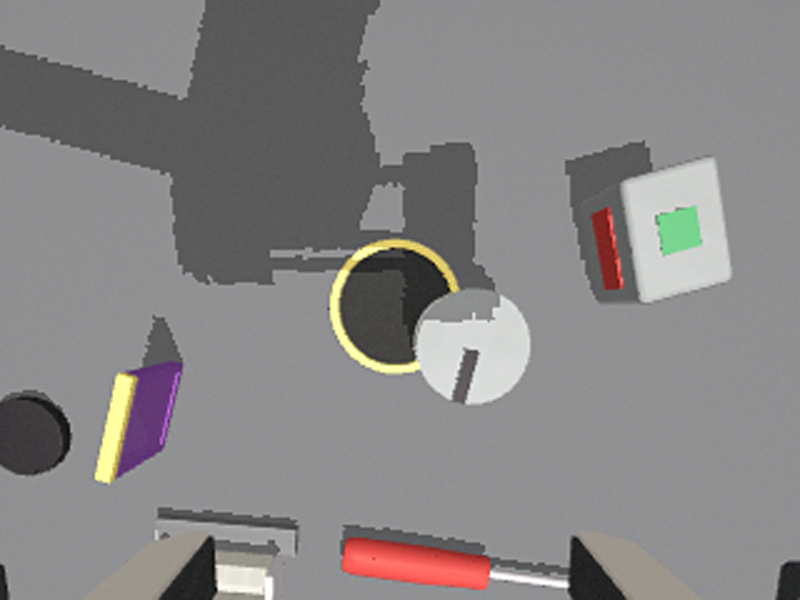

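The canister has been knocked off the mat. The lid is at (473,347) with its bar pointing to (460,402), the mat centre is (396,306), and the red window is at (608,249).

```bash
cat > can.py <<'E'
from h import *
E
python3 - <<'E'
from h import *
c=load('wrist'); P=lambda u,v,z: ray(c,100+u/2.5-.3,z=z,v=v/2.5-.3)
def circ(mask,z):
    k=max(cv2.findContours(mask,cv2.RETR_EXTERNAL,cv2.CHAIN_APPROX_NONE)[0],key=len)[:,0]
    Q=np.array([ray(c,u,v,z)[:2] for u,v in cv2.convexHull(k)[:,0]])
    A=np.c_[2*Q,np.ones(len(Q))]; s=np.linalg.lstsq(A,(Q**2).sum(1),rcond=None)[0]
    return s[:2],np.sqrt(s[2]+s[0]**2+s[1]**2)
h=cv2.cvtColor(c['frame'],cv2.COLOR_RGB2HSV)
roi=np.zeros(h.shape[:2],np.uint8); roi[90:152,225:315]=255
y=cv2.inRange(h,(20,70,120),(36,255,255))&roi; print('mat',circ(y,0))
l=P(473,347,.07); m=P(396,306,0); print('lid',l,'mat c',m)
for uv in [(416,347),(530,347),(473,290),(473,404)]: print(P(*uv,.07))
d=P(460,402,.07)-P(473,350,.07); print('bar ang',np.degrees(np.arctan2(d[1],d[0])), 'from lid ctr',np.degrees(np.arctan2(*(P(460,402,.07)-l)[[1,0]])))
k=[P(*q,.082) for q in [(622,182),(715,157),(731,276),(640,302)]]
for i in range(4): e=k[(i+1)%4]-k[i]; print('edge',np.linalg.norm(e).round(4),np.degrees(np.arctan2(e[1],e[0])).round(1))
b=np.mean(k,0); print('block',b,'dist,ang from mat',np.hypot(*(b-m)[:2]),np.degrees(np.arctan2(*(b-m)[[1,0]])))
t=cam('top'); cv2.imwrite('pics/top10.png',t['frame'][:,:,::-1])
yy=cv2.inRange(cv2.cvtColor(t['frame'],cv2.COLOR_RGB2HSV),(22,110,110),(36,255,255)); r2=np.zeros_like(yy); r2[125:175,265:315]=255
c=t; print('top mat',circ(yy&r2,0))
E
```

```text
mat (array([ 0.66432464, -0.12289354]), np.float64(0.04215786989967895))
lid [ 0.70567255 -0.14681134  0.07      ] mat c [ 0.66500789 -0.12222039  0.        ]
[ 0.67434514 -0.1448133   0.07      ]
[ 0.7369931  -0.14880895  0.07      ]
[ 0.70673679 -0.11650463  0.07      ]
[ 0.70456502 -0.17835092  0.07      ]
bar ang -106.32629092981963 from lid ctr -105.58372373892088
edge 0.047 10.7
edge 0.0591 -79.1
edge 0.048 -167.8
edge 0.0603 100.0
block [ 0.81060883 -0.09393158  0.082     ] dist,ang from mat 0.14832360131448527 10.995013283445275
top mat (array([ 0.66121913, -0.12874402]), np.float64(0.034908562856155206))
```

```bash
python3 -c "
from h import *
plan([(.69,-.16,.22,-31),(.7057,-.1468,.14,-59),(.7057,-.1468,.034,-59)])"
```

```text
now [ 0.6596 -0.1874  0.2811] yang -3.6 F [-0.8 -0.2 -0.1] open 0.0928 t 29.4
   [0.146, 0.1431, 0.3053] [0.0002, -0.0001, 0.3043] rows>= 3.2
   [0.097, 0.0333, 0.4] [0.0, 0.0, 0.3111] rows>= 3.3
   [0.0, 0.0, 0.53] [0.0, 0.0, 0.0] rows>= 2.1
```

jog_arm --rows '[[[0.146, 0.1431, 0.305], [0, 0, 0.304]], [[0.146, 0.1431, 0.305], [0, 0, 0.304]], [[0.146, 0.1431, 0.305], [0, 0, 0.304]], [[0.146, 0.1431, 0.305], [0, 0, 0.304]], [[0.146, 0.1431, 0.305], [0, 0, 0.304]]]'

```text
t: 29.85
tool_pos: [0.6905, -0.1614, 0.2207]
orientation: [2.732, 1.549, 0.002]
force: [-0.7, -0.2, -0.1]
opening: 0.0932
gripper_force: 0.0
```

jog_arm --rows '[[[0.097, 0.0333, 0.1], [0, 0, 0.311]], [[0.097, 0.0333, 0.2], [0, 0, 0.311]], [[0.097, 0.0333, 0.3], [0, 0, 0.311]], [[0.097, 0.0333, 0.4], [0, 0, 0.311]], [[0.097, 0.0333, 0.4], [0, 0, 0.311]]]'

```text
t: 30.35
tool_pos: [0.7044, -0.1484, 0.1368]
orientation: [-3.025, -0.841, 0.006]
force: [-0.1, 0.9, -0.8]
opening: 0.093
gripper_force: 0.0
```

```bash
python3 -c "
from h import *
plan([(.7057,-.1468,.034,-59)])"
```

```text
now [ 0.7044 -0.1484  0.1368] yang -58.9 F [-0.1  0.9 -0.8] open 0.093 t 30.4
   [0.0112, -0.0017, 0.5142] [-0.002, 0.0019, 0.001] rows>= 2.1
```

jog_arm --rows '[[[0.008, 0, 0.1], [0, 0, 0]], [[0.008, 0, 0.2], [0, 0, 0]], [[0.008, 0, 0.3], [0, 0, 0]], [[0.008, 0, 0.42], [0, 0, 0]], [[0.008, 0, 0.51], [0, 0, 0]]]'

```text
t: 30.85
tool_pos: [0.7082, -0.1482, 0.0383]
orientation: [3.025, 0.843, 0.002]
force: [0.7, -0.2, 0.2]
opening: 0.0932
gripper_force: 0.0
```

jog_arm --rows '[[[0, 0, 0], [0, 0, 0]], [[0, 0, 0], [0, 0, 0]], [[0, 0, 0], [0, 0, 0]], [[0, 0, 0], [0, 0, 0]], [[0, 0, 0], [0, 0, 0]]]' --hand 1 --squeeze 30

```text
t: 31.35
tool_pos: [0.7084, -0.1476, 0.0394]
orientation: [3.027, 0.838, 0.003]
force: [-2.8, 3.6, 6.8]
opening: 0.0618
gripper_force: 30.0
```

jog_arm --rows '[[[0, 0, 0], [0, 0, 0]], [[0, 0, -0.02], [0, 0, 0]], [[0, 0, -0.04], [0, 0, 0]], [[0, 0, -0.06], [0, 0, 0]], [[0, 0, -0.06], [0, 0, 0]]]'

```text
t: 31.85
tool_pos: [0.708, -0.1481, 0.0504]
orientation: [3.027, 0.838, 0.001]
force: [0.4, 0.1, -2.3]
opening: 0.0616
gripper_force: 30.0
```

```bash
python3 -c "
from h import *
plan([(.692,-.139,.046,-25),(.678,-.131,.046,10),(.665,-.1228,.046,40),(.665,-.1228,.046,57.8)])"
```

```text
now [ 0.708  -0.1481  0.0504] yang -59.1 F [ 0.4  0.1 -2.3] open 0.0616 t 31.9
   [-0.0452, -0.0803, 0.0217] [0.0007, -0.0003, -0.3785] rows>= 4.0
   [0.0067, -0.0803, 0.0] [0.0, 0.0, -0.3889] rows>= 4.1
   [0.0517, -0.0569, 0.0] [0.0, 0.0, -0.3333] rows>= 3.5
   [0.0, 0.0, 0.0] [0.0, 0.0, -0.1978] rows>= 2.1
```

jog_arm --rows '[[[-0.0452, -0.0803, 0], [0, 0, -0.3785]], [[-0.0452, -0.0803, 0], [0, 0, -0.3785]], [[-0.0452, -0.0803, 0], [0, 0, -0.3785]], [[-0.0452, -0.0803, 0], [0, 0, -0.3785]], [[-0.0452, -0.0803, 0], [0, 0, -0.3785]]]'

```text
t: 32.35
tool_pos: [0.6914, -0.1388, 0.0493]
orientation: [-2.647, -1.691, 0.0]
force: [-0.2, 0.1, -2.3]
opening: 0.0613
gripper_force: 30.0
```

jog_arm --rows '[[[0.0067, -0.0803, 0], [0, 0, -0.3889]], [[0.0067, -0.0803, 0], [0, 0, -0.3889]], [[0.0067, -0.0803, 0], [0, 0, -0.3889]], [[0.0067, -0.0803, 0], [0, 0, -0.3889]], [[0.0067, -0.0803, 0], [0, 0, -0.3889]]]'

```text
t: 32.85
tool_pos: [0.6775, -0.1308, 0.0494]
orientation: [-2.021, -2.405, 0.0]
force: [-0.8, -0.0, -2.3]
opening: 0.0617
gripper_force: 30.0
```

jog_arm --rows '[[[0.0517, -0.0569, 0], [0, 0, -0.3333]], [[0.0517, -0.0569, 0], [0, 0, -0.3333]], [[0.0517, -0.0569, 0], [0, 0, -0.3333]], [[0.0517, -0.0569, 0], [0, 0, -0.3333]], [[0.0517, -0.0569, 0], [0, 0, -0.3333]]]'

```text
t: 33.35
tool_pos: [0.6645, -0.1225, 0.0495]
orientation: [-1.335, -2.844, 0.0]
force: [0.1, -0.0, -2.2]
opening: 0.0614
gripper_force: 30.0
```

jog_arm --rows '[[[0, 0, 0], [0, 0, -0.1978]], [[0, 0, 0], [0, 0, -0.1978]], [[0, 0, 0], [0, 0, -0.1978]], [[0, 0, 0], [0, 0, -0.1978]]]'

```text
t: 33.75
tool_pos: [0.6646, -0.1226, 0.0495]
orientation: [-0.883, -3.015, 0.0]
force: [-0.9, -0.5, -2.4]
opening: 0.0614
gripper_force: 30.0
```

```bash
python3 -c "
from h import *
plan([(.665,-.1228,.04,57.8)]); c=cam('wrist','w11'); s=cam('scene','s11')
a=cv2.resize(c['frame'][40:280,130:390,::-1],(400,369),interpolation=cv2.INTER_CUBIC)
b=cv2.resize(s['frame'][190:310,230:390,::-1],(400,300),interpolation=cv2.INTER_CUBIC)
cv2.imwrite('pics/m11.png',np.hstack([a,np.vstack([b,np.zeros((69,400,3),np.uint8)])]))"
```

```text
now [ 0.6646 -0.1226  0.0495] yang 57.4 F [-0.9 -0.5 -2.4] open 0.0614 t 33.8
   [-0.0024, 0.0004, 0.0474] [-0.0, -0.0, -0.0049] rows>= 0.2
```

View pics/m11.png

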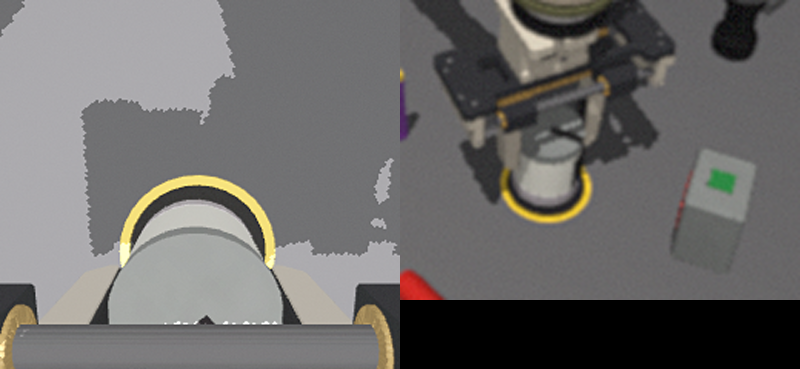

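The canister is held upright over the mat. In the left half the lid is at (195,314) with radius 87, and the ring centre is about (197,253).

```bash
python3 - <<'E'
from h import *
c=load('wrist'); k=400/260
P=lambda u,v,z: ray(c,130+(u+.5)/k-.5,40+(v+.5)/k-.5,z)[:2]
def fitc(pts,z,r):
    from scipy.optimize import least_squares
    Q=np.array([P(*p,z) for p in pts]); s=least_squares(lambda x: np.hypot(*(Q-x[:2]).T)-r,Q.mean(0)-[.01,.01]); 
    t=least_squares(lambda x: np.hypot(*(Q-x[:2]).T)-x[2],np.r_[s.x,r]); return s.x.round(4),t.x.round(4)
print('lid',fitc([(108,310),(282,310),(195,227),(133,253),(257,253)],.0815,.031))
print('mat',fitc([(120,262),(273,262),(197,176),(140,204),(253,204)],.0,.042))
E
```

```text
lid (array([ 0.6622, -0.1225]), array([ 0.6614, -0.1221,  0.0303]))
mat (array([ 0.666 , -0.1241]), array([ 0.6657, -0.1239,  0.0417]))
```

jog_arm --rows '[[[-0.01, 0.002, 0], [0, 0, -0.004]], [[-0.01, 0.002, 0.02], [0, 0, -0.004]], [[-0.01, 0.002, 0.04], [0, 0, -0.004]], [[-0.01, 0.002, 0.054], [0, 0, -0.004]], [[-0.01, 0.002, 0.054], [0, 0, -0.004]]]'

```text
t: 34.35
tool_pos: [0.6664, -0.1234, 0.0393]
orientation: [-0.863, -3.021, 0.0]
force: [-3.0, 0.7, 3.4]
opening: 0.0617
gripper_force: 30.0
```

jog_arm --rows '[[[0, 0, 0.003], [0, 0, 0]], [[0, 0, 0.003], [0, 0, 0]], [[0, 0, 0.003], [0, 0, 0]], [[0, 0, 0.003], [0, 0, 0]], [[0, 0, 0.003], [0, 0, 0]]]' --hand -1

```text
t: 34.85
tool_pos: [0.6665, -0.1233, 0.0381]
orientation: [0.862, 3.021, 0.0]
force: [0.4, 0.2, -0.3]
opening: 0.0919
gripper_force: 0.0
```

jog_arm --rows '[[[0, 0, -0.1], [0, 0, 0]], [[0, 0, -0.3], [0, 0, 0]], [[0, 0, -0.5], [0, 0, 0]], [[0, 0, -0.75], [0, 0, 0]], [[0, 0, -1], [0, 0, 0]]]'

```text
t: 35.35
tool_pos: [0.6659, -0.1231, 0.2395]
orientation: [-0.862, -3.02, 0.0]
force: [0.9, 0.6, 0.2]
opening: 0.0929
gripper_force: 0.0
```

```bash
python3 -c "
from h import *
plan([(.668,-.16,.26,27),(.665,-.20,.28,-3.7)])"
```

```text
now [ 0.6659 -0.1231  0.2395] yang 58.2 F [0.9 0.6 0.2] open 0.0929 t 35.4
   [-0.1061, -0.1511, -0.1026] [-0.0003, -0.0005, 0.3462] rows>= 3.6
   [-0.1714, -0.1042, -0.1] [0.0, 0.0, 0.3411] rows>= 3.6
```

I've used all 14 picture views, so checks from here are numeric. I'll return to the earlier viewing pose.

jog_arm --rows '[[[-0.106, -0.151, -0.1], [0, 0, 0.346]], [[-0.106, -0.151, -0.1], [0, 0, 0.346]], [[-0.106, -0.151, -0.1], [0, 0, 0.346]], [[-0.106, -0.151, -0.1], [0, 0, 0.346]], [[-0.106, -0.151, -0.1], [0, 0, 0.346]]]'

```text
t: 35.85
tool_pos: [0.6685, -0.1602, 0.2581]
orientation: [-1.643, -2.678, -0.0]
force: [-0.6, -0.1, -0.5]
opening: 0.093
gripper_force: 0.0
```

jog_arm --rows '[[[-0.171, -0.104, -0.1], [0, 0, 0.341]], [[-0.171, -0.104, -0.1], [0, 0, 0.341]], [[-0.171, -0.104, -0.1], [0, 0, 0.341]], [[-0.171, -0.104, -0.1], [0, 0, 0.341]], [[-0.171, -0.104, -0.1], [0, 0, 0.341]]]'

```text
t: 36.35
tool_pos: [0.6655, -0.2001, 0.278]
orientation: [-2.29, -2.151, 0.0]
force: [0.4, -0.2, -0.1]
opening: 0.0928
gripper_force: 0.0
```

jog_arm --rows '[[[0, 0, 0], [0, 0, 0]], [[0, 0, 0], [0, 0, 0]]]'

```text
t: 36.55
tool_pos: [0.6656, -0.1999, 0.2781]
orientation: [-2.288, -2.153, 0.0]
force: [0.1, 0.5, 0.8]
opening: 0.0931
gripper_force: 0.0
```

```bash
cat > can.py <<'E'
from h import *
from scipy.optimize import least_squares
def canister(c,guess=(.665,-.123),tag=''):
    F=c['frame']; h=cv2.cvtColor(F,cv2.COLOR_RGB2HSV); g=cv2.GaussianBlur(cv2.cvtColor(F,cv2.COLOR_RGB2GRAY),(3,3),0).astype(np.float32)
    # mat: yellow pixels near expected place, robust circle r~.0405 (rim middle), at z=0
    y=cv2.inRange(h,(20,60,110),(38,255,255)); vs,us=np.nonzero(y)
    Q=np.array([ray(c,u,v,0)[:2] for u,v in zip(us,vs)]); d=np.hypot(*(Q-guess).T); Q=Q[(d<.06)&(d>.025)]
    s=least_squares(lambda x: np.hypot(*(Q-x[:2]).T)-x[2],[*guess,.04],loss='soft_l1',f_scale=.001).x
    # lid: grid search on circle edge contrast at z=.07
    th=np.radians(np.arange(0,360,4)); best=None
    def samp(cx,cy,r):
        p=np.array([proj(c,[cx+r*np.cos(a),cy+r*np.sin(a),.07]) for a in th]).astype(np.float32)
        return cv2.remap(g,p[:,0].reshape(1,-1),p[:,1].reshape(1,-1),cv2.INTER_LINEAR)[0]
    def score(q): return -np.median(np.abs(samp(*q,.0295)-samp(*q,.0325)))-np.mean(np.abs(samp(*q,.0295)-samp(*q,.0325)))
    G=[(guess[0]+i*.002,guess[1]+j*.002) for i in range(-8,9) for j in range(-8,9)]
    q=min(G,key=score); G=[(q[0]+i*.0005,q[1]+j*.0005) for i in range(-4,5) for j in range(-4,5)]; q=min(G,key=score)
    # bar: darkest ray from lid centre
    A=np.radians(np.arange(0,360,1)); prof=[]
    for a in A:
        p=np.array([proj(c,[q[0]+r*np.cos(a),q[1]+r*np.sin(a),.07]) for r in np.arange(.006,.028,.002)]).astype(np.float32)
        prof.append(cv2.remap(g,p[:,0].reshape(1,-1),p[:,1].reshape(1,-1),cv2.INTER_LINEAR).mean())
    prof=np.array(prof); i=prof.argmin(); w=np.clip(np.median(prof)-prof-.5*(np.median(prof)-prof[i]),0,None)
    a=np.degrees(np.angle((w*np.exp(1j*A)).sum()))
    print(tag,'mat',s.round(4),len(Q),'lid',np.round(q,4),'score',round(float(score(q)),1),'off',np.round(np.array(q)-s[:2],4),'bar',round(float(a),1),'dark',prof[i].round(0),'med',np.median(prof).round(0))
E
python3 - <<'E'
from can import *
old=load('wrist')
plan([])
c=cam('wrist','w12'); canister(c,tag='wrist')
t=cam('top','t12'); canister(t,tag='top')
s=cam('scene','s12'); canister(s,tag='scene')
E
```

```text
now [ 0.6656 -0.1999  0.2781] yang -3.5 F [0.1 0.5 0.8] open 0.0931 t 36.5
wrist mat [ 0.6647 -0.1228  0.0398] 568 lid [ 0.667  -0.1205] score -89.1 off [0.0023 0.0023] bar -2.1 dark 52.0 med 169.0
top mat [ 0.6677 -0.1216  0.0401] 144 lid [ 0.647  -0.1305] score -33.8 off [-0.0207 -0.0089] bar -135.6 dark 156.0 med 192.0
scene mat [ 0.6647 -0.12    0.0397] 215 lid [ 0.6655 -0.122 ] score -33.8 off [ 0.0008 -0.002 ] bar 11.9 dark 46.0 med 111.0
```

```bash
cat > bar.py <<'E'
from can import *
def bar(c,ctr,th,z=.07,rm=.027,tag=''):
    g=cv2.cvtColor(c['frame'],cv2.COLOR_RGB2GRAY); vs,us=np.nonzero(g<th)
    Q=np.array([ray(c,u,v,z)[:2] for u,v in zip(us,vs)]); Q=Q[np.hypot(*(Q-ctr).T)<rm]
    m=Q.mean(0); w,V=np.linalg.eigh(np.cov(Q.T)); v=V[:,1]*np.sign(V[:,1]@(m-np.array(ctr)))
    L=(Q-m)@v; print(tag,'n',len(Q),'centroid',m.round(4),'axis ang',np.degrees(np.arctan2(v[1],v[0])).round(1),'len',np.ptp(L).round(4),'wid',np.sqrt(w[0]*12).round(4),'start',(m+v*L.min()).round(4),'end',(m+v*L.max()).round(4))
E
python3 - <<'E'
from bar import *
bar(load('wrist'),(.666,-.1212),90,tag='w'); bar(load('wrist'),(.666,-.1212),70,tag='w')
bar(load('scene'),(.6655,-.122),75,tag='s'); bar(load('scene'),(.6655,-.122),65,tag='s')
bar(load('top'),(.6665,-.1215),120,tag='t'); bar(load('top'),(.6665,-.1215),140,tag='t')
o=dict(load('wrist'))
E
```

```text
w n 106 centroid [ 0.6807 -0.1221] axis ang 7.8 len 0.0258 wid 0.0072 start [ 0.6675 -0.1239] end [ 0.6931 -0.1204]
w n 65 centroid [ 0.6839 -0.1209] axis ang 0.6 len 0.0243 wid 0.0061 start [ 0.6686 -0.1211] end [ 0.6928 -0.1208]
s n 36 centroid [ 0.6805 -0.1187] axis ang 3.4 len 0.0233 wid 0.0098 start [ 0.6681 -0.1195] end [ 0.6914 -0.1181]
s n 29 centroid [ 0.6806 -0.1188] axis ang 3.8 len 0.0233 wid 0.0078 start [ 0.6682 -0.1196] end [ 0.6914 -0.1181]
t n 2 centroid [ 0.6583 -0.0969] axis ang -179.2 len 0.0029 wid 0.0 start [ 0.6597 -0.0969] end [ 0.6568 -0.0969]
t n 10 centroid [ 0.6706 -0.1033] axis ang 158.3 len 0.0406 wid 0.007 start [ 0.6928 -0.1121] end [ 0.655  -0.0971]
```

jog_arm --rows '[[[0, 0, 0.15], [0, 0, 0]], [[0, 0, 0.3], [0, 0, 0]], [[0, 0, 0.45], [0, 0, 0]], [[0, 0, 0.6], [0, 0, 0]], [[0, 0, 0.65], [0, 0, 0]]]'

```text
t: 37.2
tool_pos: [0.6634, -0.1992, 0.1436]
orientation: [-2.286, -2.146, 0.004]
force: [-0.5, -0.1, -0.5]
opening: 0.0926
gripper_force: 0.0
```

jog_arm --rows '[[[0, 0, 0], [0, 0, 0]], [[0, 0, 0], [0, 0, 0]]]'

```text
t: 37.4
tool_pos: [0.6663, -0.2003, 0.1498]
orientation: [2.29, 2.148, 0.001]
force: [0.5, -0.2, -0.1]
opening: 0.093
gripper_force: 0.0
```

```bash
python3 - <<'E'
from bar import *
plan([])
c=cam('wrist','w13'); print(proj(c,[.666,-.122,.07]),-np.array(c['R']).T@np.array(c['t']))
canister(c,tag='wrist')
g=cv2.cvtColor(c['frame'],cv2.COLOR_RGB2GRAY)
u,v=proj(c,[.666,-.122,.07]).round().astype(int)
print(g[v-44:v+45:4,u-44:u+45:4])
for th in (60,80,95): bar(c,(.666,-.1215),th,tag='w')
E
```

```text
now [ 0.6663 -0.2003  0.1498] yang -3.7 F [ 0.5 -0.2 -0.1] open 0.093 t 37.4
[251.26355678 106.381677  ] [ 0.66961076 -0.13540053  0.31543626]
wrist mat [ 0.6648 -0.1222  0.0411] 469 lid [ 0.667  -0.1245] score -110.0 off [ 0.0022 -0.0023] bar 9.0 dark 52.0 med 152.0
[[ 97  99 100  99  97 100  97  98  98  98  98  99  97 155 153 152 152 153
  154 152 153 153 152]
 [ 98  97  98  98  97  96  96  97  98  98  99  97  98  96 154 153 152 152
  152 153 153 152 152]
 [ 97  97  97  97  98  98  96  99  97  97 100  96  99  95  94 155 152 152
  154 153 152 154  97]
 [ 98  97  98  98  97  96  99 100 158 154 152 154 153 154 153  98 154 153
  155 155 155  96  98]
 [ 98  96  98  97  99  95 156 153 153 154 153 155 155 155 154 148 227 156
   99  99 100 100  99]
 [ 97  97 100  97  96 156 153 153 154 153 155 154 157 156 154 150 227 227
   93  97  98 100  97]
 [ 98  97  99  98 175 154 154 154 154 153 154 156 156 156 154 153 225 224
  227  97  99  97  96]
 [ 97  98  97 189 151 151 153 154 153 151 153 153 155 156 154 153 225 223
  224 176  99  99  97]
 [100  97  94 156 151 151 151 152 153 152 153 151 153 15
[... 1047 characters left out ...]
1 152 148 151 147 225 225 224 225 205
   95  99  97 100  97]
 [154 153 154 153 153 154 227 247 147 149 148 149 149 145 138 231 246  99
   96  97 100  97  99]
 [154 154 153 154 155 155 153 151 245 247 247 247 247 247 246 147 153 157
  156 157  98 157 158]
 [155 155 153 155 153 153 155 154 155 155 151 153 153 153 154 153 154 155
  155 153 153 154 156]]
w n 257 centroid [ 0.6806 -0.1222] axis ang 8.9 len 0.0252 wid 0.0074 start [ 0.6681 -0.1242] end [ 0.693  -0.1203]
w n 264 centroid [ 0.6804 -0.1223] axis ang 8.7 len 0.0256 wid 0.0075 start [ 0.6677 -0.1242] end [ 0.693  -0.1204]
w n 270 centroid [ 0.6803 -0.1223] axis ang 9.1 len 0.0256 wid 0.0077 start [ 0.6677 -0.1243] end [ 0.693  -0.1203]
```

```bash
python3 -c "
from h import *
plan([(.665,-.122,.15,-43),(.665,-.122,.04,-45)])"
```

```text
now [ 0.6667 -0.2005  0.1506] yang -3.7 F [ 0.4 -0.2 -0. ] open 0.0929 t 37.5
   [0.391, -0.0337, 0.0026] [0.0021, -0.0001, 0.4371] rows>= 4.6
   [0.0, 0.0, 0.55] [0.0, 0.0, 0.0222] rows>= 2.2
```

jog_arm --rows '[[[0.391, -0.0337, 0], [0, 0, 0.437]], [[0.391, -0.0337, 0], [0, 0, 0.437]], [[0.391, -0.0337, 0], [0, 0, 0.437]], [[0.391, -0.0337, 0], [0, 0, 0.437]], [[0.391, -0.0337, 0], [0, 0, 0.437]]]'

```text
t: 37.95
tool_pos: [0.6653, -0.1214, 0.1511]
orientation: [2.882, 1.245, 0.005]
force: [-0.2, 1.1, 0.3]
opening: 0.0929
gripper_force: 0.0
```

jog_arm --rows '[[[0, 0, 0], [0, 0, 0.02]], [[0, 0, 0], [0, 0, 0.02]], [[0, 0, 0.1], [0, 0, 0.02]], [[0, 0, 0.2], [0, 0, 0.02]], [[0, 0, 0.2], [0, 0, 0.02]]]'

```text
t: 38.45
tool_pos: [0.6624, -0.1213, 0.106]
orientation: [-2.898, -1.208, 0.005]
force: [-0.8, -0.2, -0.4]
opening: 0.0925
gripper_force: 0.0
```

```bash
python3 -c "
from h import *
plan([(.665,-.122,.04,-45)])"
```

```text
now [ 0.6624 -0.1213  0.106 ] yang -44.7 F [-0.8 -0.2 -0.4] open 0.0925 t 38.5
   [0.0071, 0.0128, 0.3299] [-0.002, 0.0012, 0.0029] rows>= 1.3
```

jog_arm --rows '[[[0, 0, 0], [0, 0, 0]], [[0, 0, 0.12], [0, 0, 0]], [[0, 0, 0.24], [0, 0, 0]], [[0, 0, 0.35], [0, 0, 0]], [[0, 0, 0.35], [0, 0, 0]]]'

```text
t: 38.95
tool_pos: [0.6623, -0.1212, 0.0362]
orientation: [-2.898, -1.207, 0.005]
force: [-0.7, -0.1, -0.7]
opening: 0.0932
gripper_force: 0.0
```

jog_arm --rows '[[[0, 0, 0], [0, 0, 0]], [[0, 0, 0], [0, 0, 0]]]'

```text
t: 39.15
tool_pos: [0.6656, -0.122, 0.0409]
orientation: [2.898, 1.207, 0.005]
force: [0.7, -0.1, 0.0]
opening: 0.093
gripper_force: 0.0
```

jog_arm --rows '[[[0, -0.002, 0], [0, 0, 0]], [[0, -0.002, 0], [0, 0, 0]], [[0, -0.002, 0], [0, 0, 0]], [[0, -0.002, 0], [0, 0, 0]], [[0, -0.002, 0], [0, 0, 0]]]' --hand 1 --squeeze 20

```text
t: 39.65
tool_pos: [0.6642, -0.1217, 0.0387]
orientation: [2.899, 1.207, 0.002]
force: [2.0, -0.8, 2.0]
opening: 0.0616
gripper_force: 20.0
```

jog_arm --rows '[[[0, 0, 0], [0, 0, 0]], [[0, 0, 0], [0, 0, -0.008]], [[0, 0, 0], [0, 0, -0.015]], [[0, 0, 0], [0, 0, -0.015]], [[0, 0, 0], [0, 0, -0.015]]]'

```text
t: 40.15
tool_pos: [0.664, -0.1212, 0.0386]
orientation: [2.885, 1.241, 0.001]
force: [2.4, -1.2, 4.6]
opening: 0.0613
gripper_force: 20.0
```

jog_arm --rows '[[[0, 0, 0], [0, 0, 0]], [[0, 0, 0], [0, 0, 0]], [[0, 0, 0], [0, 0, 0]], [[0, 0, 0], [0, 0, 0]], [[0, 0, 0], [0, 0, 0]]]' --hand -1

```text
t: 40.65
tool_pos: [0.6632, -0.1212, 0.0377]
orientation: [-2.885, -1.241, 0.001]
force: [0.2, -0.2, -0.8]
opening: 0.092
gripper_force: 0.0
```

jog_arm --rows '[[[0, 0, -0.1], [0, 0, 0]], [[0, 0, -0.2], [0, 0, 0]], [[0, 0, -0.35], [0, 0, 0]], [[0, 0, -0.5], [0, 0, 0]], [[0, 0, -0.55], [0, 0, 0]]]'

```text
t: 41.15
tool_pos: [0.6655, -0.1218, 0.1524]
orientation: [2.883, 1.24, 0.007]
force: [0.2, -0.3, 1.3]
opening: 0.0931
gripper_force: 0.0
```

```bash
python3 -c "
from h import *
plan([(.666,-.20,.15,-3.7)])"
```

```text
now [ 0.6655 -0.1218  0.1524] yang -43.5 F [ 0.2 -0.3  1.3] open 0.0931 t 41.1
   [-0.2823, 0.2706, 0.0126] [0.0037, -0.0006, -0.4417] rows>= 4.6
```

jog_arm --rows '[[[-0.282, 0.271, 0], [0, 0, -0.44]], [[-0.282, 0.271, 0], [0, 0, -0.44]], [[-0.282, 0.271, 0], [0, 0, -0.44]], [[-0.282, 0.271, 0], [0, 0, -0.44]], [[-0.282, 0.271, 0], [0, 0, -0.44]]]'

```text
t: 41.65
tool_pos: [0.6635, -0.1998, 0.1466]
orientation: [-2.288, -2.15, 0.001]
force: [-0.0, -1.0, -0.1]
opening: 0.093
gripper_force: 0.0
```

jog_arm --rows '[[[0, 0, 0], [0, 0, 0]], [[0, 0, 0], [0, 0, 0]], [[0, 0, 0], [0, 0, 0]]]'

```text
t: 41.95
tool_pos: [0.6639, -0.1994, 0.1476]
orientation: [-2.297, -2.143, 0.0]
force: [0.8, -0.7, -0.2]
opening: 0.0929
gripper_force: 0.0
```

```bash
python3 - <<'E'
from bar import *
c=cam('wrist','w14'); canister(c,tag='wrist'); 
for k in [(.665,-.123)]: bar(c,k,85,tag='w')
plan([(.60,-.05,.26,-3.7),(.53,.08,.26,-3.7),(.53,.2,.26,-3.7)])
E
```

```text
wrist mat [ 0.6638 -0.1212  0.041 ] 539 lid [ 0.6635 -0.1215] score -117.2 off [-0.0003 -0.0003] bar 8.6 dark 54.0 med 154.0
w n 271 centroid [ 0.6778 -0.1193] axis ang 8.8 len 0.0264 wid 0.0077 start [ 0.6652 -0.1213] end [ 0.6914 -0.1172]
now [ 0.664  -0.1994  0.1478] yang -3.9 F [-0.1 -0.1 -0.3] open 0.0929 t 42.0
   [0.7231, -0.3709, -0.5608] [-0.0002, -0.0001, -0.0027] rows>= 3.9
   [0.6261, -0.3912, 0.0] [0.0, 0.0, 0.0] rows>= 3.0
   [0.5987, -0.0387, 0.0] [0.0, 0.0, 0.0] rows>= 2.4
```

jog_arm --rows '[[[0, 0, -0.25], [0, 0, 0]], [[0.2, -0.1, -0.5], [0, 0, 0]], [[0.4, -0.25, -0.56], [0, 0, 0]], [[0.6, -0.37, -0.56], [0, 0, 0]], [[0.72, -0.37, -0.56], [0, 0, 0]]]' --hand 1

```text
t: 42.5
tool_pos: [0.5988, -0.0491, 0.2623]
orientation: [2.295, 2.143, 0.003]
force: [1.0, 0.9, -0.4]
opening: 0.0575
gripper_force: 0.0
```

jog_arm --rows '[[[0.2, -0.12, 0], [0, 0, 0]], [[0.4, -0.25, 0], [0, 0, 0]], [[0.6, -0.39, 0], [0, 0, 0]], [[0.63, -0.39, 0], [0, 0, 0]], [[0.63, -0.39, 0], [0, 0, 0]]]'

```text
t: 43.0
tool_pos: [0.5304, 0.0814, 0.2606]
orientation: [2.292, 2.147, 0.001]
force: [0.9, -0.2, -0.4]
opening: 0.0173
gripper_force: 0.0
```

jog_arm --rows '[[[0.2, 0, 0], [0, 0, 0]], [[0.4, -0.04, 0], [0, 0, 0]], [[0.45, -0.04, 0], [0, 0, 0]], [[0.45, -0.04, 0], [0, 0, 0]], [[0.45, -0.04, 0], [0, 0, 0]]]'

```text
t: 43.5
tool_pos: [0.5292, 0.169, 0.2599]
orientation: [2.295, 2.144, -0.001]
force: [0.1, 1.1, 0.4]
opening: 0.0005
gripper_force: 0.0
```

```bash
python3 - <<'E'
from bar import *
plan([])
w=cam('wrist','w15'); s=cam('scene','s15'); t=cam('top','t15')
def px(c,lo,hi,near,z):
    B=blobs(c,lo,hi,z,15); B=[b for b in B if np.hypot(*(b[3]-near))<.06]; return max(B,key=lambda b:b[2])[:2] if B else None
o=[];
for n,c in (('w',w),('s',s),('t',t)):
    p=px(c,(45,80,50),(80,255,255),(.535,.295),.06); print(n,p, None if p is None else ray(c,*p,.06).round(4))
    if p: o.append((c,p))
from scipy.optimize import least_squares
r=least_squares(lambda X: np.concatenate([proj(c,X)-p for c,p in o]),[.535,.295,.06]); print('button',r.x.round(4),'res px',np.abs(r.fun).max().round(2))
# plates/tray: yellow tops and fin
for n,c in (('w',w),('t',t)):
    for b in blobs(c,(20,50,120),(36,255,255),.096,40): print(n,'yellow',*b)
    for b in blobs(c,(4,100,120),(18,255,255),.09,15): print(n,'orange',*b)
canister(s,tag='scene')
E
```

```text
now [0.5292 0.169  0.2599] yang -3.9 F [0.1 1.1 0.4] open 0.0005 t 43.5
w (np.float64(255.1), np.float64(76.9)) [0.5347 0.2892 0.06  ]
s (np.float64(320.9), np.float64(141.4)) [0.5323 0.2984 0.06  ]
t None None
button [0.5348 0.2883 0.0666] res px 0.48
w yellow 219.7 317.0 4830 [ 0.4612 -0.0328] 176.8 0.531 0.041
w yellow 261.6 266.0 191 [0.5265 0.0434] 86.5 0.083 0.004
w yellow 251.5 266.8 193 [0.5127 0.0431] 85.5 0.083 0.004
w yellow 195.2 144.4 125 [0.4567 0.2125] 85.6 0.02 0.009
w yellow 381.1 97.8 73 [0.6792 0.251 ] 78.0 0.018 0.005
w yellow 186.6 72.6 453 [0.4569 0.2937] 176.4 0.061 0.01
w orange 203.9 140.9 216 [0.4665 0.2156] 88.3 0.024 0.023
w orange 373.2 101.4 39 [0.6726 0.2479] 14.4 0.013 0.009
t yellow 141.8 301.0 271 [0.2241 0.2809] 104.8 0.166 0.018
t yellow 309.7 199.6 119 [ 0.5102 -0.1748] 68.6 0.065 0.015
t yellow 397.4 153.8 117 [ 0.6427 -0.4181] 64.7 0.064 0.014
t yellow 290.2 154.9 189 [ 0.6352 -0.1194] 78.2 0.081 0.07
t yellow 392.0 118.6 120 [ 0.7431 -0.4043] 74.5 0.064 0.015
t orange 363.1 264.1 17 [ 0.3358 -0.3229] 82.4 0.019 0.008
t orange 362.9 251.2 39 [ 0.3709 -0.3223] 89.2 0.027 0.017
t orange 397.5 235.9 652 [ 0.4147 -0.4174] 29.7 0.086 0.057
scene mat [ 0.6648 -0.1199  0.04  ] 233 lid [ 0.664  -0.1195] score -31.2 off [-0.0008  0.0004] bar 10.9 dark 59.0 med 138.0
```

The canister is centred, the tray is home (fin at (0.457, 0.2125)) and the button is at (0.5355, 0.289), top at about 0.066. Next: press the button.

```bash
python3 -c "
from h import *
plan([(.5355,.289,.16,-3.7),(.5355,.289,.085,-3.7)])"
```

```text
now [0.5291 0.1689 0.2601] yang -4.0 F [-0.3 -0.8  0. ] open 0.0005 t 43.6
   [0.6015, -0.0094, 0.5002] [0.0, 0.0003, -0.0029] rows>= 3.1
   [0.0, 0.0, 0.375] [0.0, 0.0, 0.0] rows>= 1.5
```

jog_arm --rows '[[[0.2, 0, 0], [0, 0, 0]], [[0.4, -0.009, 0.1], [0, 0, 0]], [[0.6, -0.009, 0.25], [0, 0, 0]], [[0.6, -0.009, 0.4], [0, 0, 0]], [[0.6, -0.009, 0.5], [0, 0, 0]]]'

```text
t: 44.15
tool_pos: [0.5341, 0.2901, 0.1573]
orientation: [-2.293, -2.146, 0.004]
force: [0.2, -0.6, -0.3]
opening: 0.0006
gripper_force: 0.0
```

jog_arm --rows '[[[0, 0, 0.1], [0, 0, 0]], [[0, 0, 0.2], [0, 0, 0]], [[0, 0, 0.3], [0, 0, 0]], [[0, 0, 0.375], [0, 0, 0]], [[0, 0, 0.375], [0, 0, 0]]]'

```text
t: 44.65
tool_pos: [0.5335, 0.2887, 0.0823]
orientation: [-2.295, -2.143, 0.007]
force: [-0.6, 0.5, -0.5]
opening: 0.0002
gripper_force: 0.0
```

jog_arm --rows '[[[0, 0, 0], [0, 0, 0]], [[0, 0, 0.03], [0, 0, 0]], [[0, 0, 0.06], [0, 0, 0]], [[0, 0, 0.06], [0, 0, 0]], [[0, 0, 0.06], [0, 0, 0]]]'

```text
t: 45.15
tool_pos: [0.5348, 0.2903, 0.0731]
orientation: [-2.295, -2.146, 0.0]
force: [-0.0, 0.2, -0.3]
opening: 0.0003
gripper_force: 0.0
```

Approach slowly until force appears.

jog_arm --rows '[[[0, 0, 0.01], [0, 0, 0]], [[0, 0, 0.02], [0, 0, 0]], [[0, 0, 0.03], [0, 0, 0]], [[0, 0, 0.03], [0, 0, 0]], [[0, 0, 0.03], [0, 0, 0]]]'

```text
t: 45.65
tool_pos: [0.5352, 0.2905, 0.0676]
orientation: [2.295, 2.145, 0.001]
force: [-0.3, 0.5, 3.6]
opening: 0.0005
gripper_force: 2.0
```

jog_arm --rows '[[[0, 0, 0.005], [0, 0, 0]], [[0, 0, 0.01], [0, 0, 0]], [[0, 0, 0.015], [0, 0, 0]], [[0, 0, 0.015], [0, 0, 0]], [[0, 0, 0.015], [0, 0, 0]]]'

```text
t: 46.15
tool_pos: [0.5353, 0.2905, 0.0661]
orientation: [2.294, 2.145, 0.002]
force: [-6.4, -2.0, 15.6]
opening: 0.0005
gripper_force: 8.4
```

jog_arm --rows '[[[0, 0, 0.003], [0, 0, 0]], [[0, 0, 0.005], [0, 0, 0]], [[0, 0, 0.005], [0, 0, 0]]]'

```text
t: 46.45
tool_pos: [0.5354, 0.2906, 0.066]
orientation: [2.294, 2.145, 0.002]
force: [-9.4, -3.5, 23.2]
opening: 0.0004
gripper_force: 11.7
```

jog_arm --rows '[[[0, 0, -0.02], [0, 0, 0]], [[0, 0, -0.04], [0, 0, 0]], [[0, 0, -0.15], [0, 0, 0]], [[0, 0, -0.4], [0, 0, 0]], [[0, 0, -0.7], [0, 0, 0]]]'

```text
t: 46.95
tool_pos: [0.5332, 0.2895, 0.1921]
orientation: [-2.294, -2.144, 0.008]
force: [0.6, 0.6, 0.8]
opening: 0.0005
gripper_force: 0.0
```

jog_arm --rows '[[[-0.2, 0, -0.2], [0, 0, 0]], [[-0.4, 0, -0.3], [0, 0, 0]], [[-0.6, 0, -0.3], [0, 0, 0]], [[-0.6, 0, -0.3], [0, 0, 0]], [[-0.6, 0, -0.3], [0, 0, 0]]]'

```text
t: 47.45
tool_pos: [0.5266, 0.1697, 0.2526]
orientation: [-2.297, -2.143, 0.001]
force: [1.1, 0.3, -0.2]
opening: 0.0005
gripper_force: 0.0
```

```bash
python3 - <<'E'
from bar import *
plan([])
w=cam('wrist','w16'); s=cam('scene','s16'); canister(s,tag='scene')
for b in blobs(w,(20,50,120),(36,255,255),.096,40): print('yellow',*b)
for b in blobs(w,(45,80,50),(80,255,255),.07,15): print('green',*b)
E
```

```text
now [0.5266 0.1697 0.2526] yang -4.0 F [ 1.1  0.3 -0.2] open 0.0005 t 47.5
scene mat [ 0.6648 -0.1198  0.04  ] 233 lid [ 0.6645 -0.1195] score -30.9 off [-0.0003  0.0003] bar 11.3 dark 58.0 med 138.0
yellow 219.3 316.9 4757 [ 0.4594 -0.0258] 176.8 0.511 0.04
yellow 261.7 266.3 189 [0.5238 0.0481] 86.4 0.081 0.004
yellow 251.5 266.4 190 [0.5103 0.0488] 85.3 0.081 0.004
yellow 196.2 145.5 129 [0.4567 0.2125] 86.6 0.02 0.009
yellow 385.7 97.6 72 [0.6785 0.251 ] 77.0 0.017 0.005
yellow 188.1 72.0 492 [0.4577 0.2938] 175.9 0.061 0.008
green 257.2 76.4 445 [0.5346 0.2877] 97.3 0.028 0.027
```

```bash
python3 -c "
from plant import robot
print(robot.close_job())"
```

```text
the job is handed in; nothing more can be done
None
```

I handed the job in at about 48 s: both plates are in the tray, the tray was pushed to a hard stop in the bay, the canister is centred with its mark within about 2° of facing the reader, and then the start button was pressed to its stop; the hand-in returned no verdict.

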